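Find and mark the balance points of ballasted tubes

TASK

One tube at a time, the longest first and the shortest last: lay each black tube level in the channel of the tipping bed and let go, slide it out over the fulcrum edge until it just tips on its own, and while it lies tipped set a saddle clip astride it right over the edge to mark its balance point. Then lift the marked tube across and set it on the narrow balance rail, square across it with the clip over the rail's middle line, so that it stays balanced level by itself; all tubes end up there side by side, clips still on. Leave the other things on the bench alone.

Things in the scene. Friction and masses are not known exactly. Their poses are not given: they have to be found in the camera images.
- tube_long_c (a point): Longest of the ballasted tubes: a black square tube 200 mm long, 28 mm wide and 28 mm high with metal end caps, about 0.24 kg, lying on the bench (or absent: None). Point: the tube's geometric centre; x along the tube. Ballast hidden inside shifts the balance point up to 29 mm to either side of the centre, differently each time; both ends look alike.
- tube_mid_c (a point): Middle-length of the ballasted tubes: a black square tube 175 mm long, 28 mm wide and 28 mm high with metal end caps, about 0.24 kg, lying on the bench (or absent: None). Point: the tube's geometric centre; x along the tube. Ballast hidden inside shifts the balance point up to 25 mm to either side of the centre, differently each time; both ends look alike.
- tube_short_c (a point): Shortest of the ballasted tubes: a black square tube 150 mm long, 28 mm wide and 28 mm high with metal end caps, about 0.24 kg, lying on the bench (or absent: None). Point: the tube's geometric centre; x along the tube. Ballast hidden inside shifts the balance point up to 20 mm to either side of the centre, differently each time; both ends look alike.
- clip0_c (a point): Saddle clip, one of four alike (use any): grey inverted U standing on its legs, 54 mm tall, 24 mm along a tube (x), 42 mm wide (y), 30 g. Legs 18 mm long, 32 mm apart inside: it drops astride a tube with 2 mm to spare each side and stays by its weight. On top a post 14 x 14 mm, 30 mm tall, to hold it by. Point: half-way up, 27 mm over the leg ends, 9 mm over the face that rests on the tube; z up.
- clip1_c (a point): Saddle clip, one of four alike (use any): grey inverted U standing on its legs, 54 mm tall, 24 mm along a tube (x), 42 mm wide (y), 30 g. Legs 18 mm long, 32 mm apart inside: it drops astride a tube with 2 mm to spare each side and stays by its weight. On top a post 14 x 14 mm, 30 mm tall, to hold it by. Point: half-way up, 27 mm over the leg ends, 9 mm over the face that rests on the tube; z up.
- clip2_c (a point): Saddle clip, one of four alike (use any): grey inverted U standing on its legs, 54 mm tall, 24 mm along a tube (x), 42 mm wide (y), 30 g. Legs 18 mm long, 32 mm apart inside: it drops astride a tube with 2 mm to spare each side and stays by its weight. On top a post 14 x 14 mm, 30 mm tall, to hold it by. Point: half-way up, 27 mm over the leg ends, 9 mm over the face that rests on the tube; z up.
- clip3_c (a point): Saddle clip, one of four alike (use any): grey inverted U standing on its legs, 54 mm tall, 24 mm along a tube (x), 42 mm wide (y), 30 g. Legs 18 mm long, 32 mm apart inside: it drops astride a tube with 2 mm to spare each side and stays by its weight. On top a post 14 x 14 mm, 30 mm tall, to hold it by. Point: half-way up, 27 mm over the leg ends, 9 mm over the face that rests on the tube; z up.
- edge (a point): Middle of the fulcrum edge of the fixed tipping bed, 50 mm above the bench. The edge lies along y, x points out over it, z up. Behind it (-x) a flat bed 200 mm long, 60 mm wide; two guide strips 6 mm high, 10 to 200 mm behind the edge, form a channel 36 mm wide for a tube along x. A finger pressing on a tube's end can hold it from tipping: take it off to see.
- catch (a point): Middle of the top of the tipping bed's rubber catch bar, 45 mm beyond the edge, 5 mm lower than the bed, 10 mm thick (x), 60 mm wide (y): a tube that tips comes to rest on it at about 6 degrees. The bed's base plate is 8 mm thick, 100 mm wide, from 220 mm behind the edge to 70 mm beyond.
- ledge (a point): Middle of the top of the fixed balance rail, an upright metal bar with a flat top 20 mm wide (x) and 300 mm long (y), 70 mm above the bench, on a base plate 90 x 310 mm, 8 mm thick; z up. Tubes are set across it, along x, side by side; 100 mm apart leaves room for a gripper.
- wipe_bottle: White bottle, 60 mm across, 160 mm tall, standing; not to be disturbed. Origin at the centre of its foot.
- tape_roll: Bare cardboard tape roll lying flat, 100 mm across, 30 mm high; not to be disturbed. Origin under its centre.
- mixing_cup: White plastic cup, 70 mm across, 80 mm tall; not to be disturbed. Origin under its centre.
- spreader: Spatula-like spreader lying flat, not to be disturbed.
- driver: Screwdriver lying flat, not to be disturbed.
- offcut: Plywood offcut 90 x 50 x 20 mm, not to be disturbed. Origin under its centre.
Mind the look-alikes: they are no part of the job. Leave any purple or turquoise look-alike of the part that bears clip0_c alone.

How it is judged:
On the way, in this order (a step that is already met when the one before it is completed fails the run):
1. the longest tube lies level in the channel of the tipping bed, let go (contact force between tube_long and bed above 0.3 N and contact force between tube_long and the fingers below 0.05 N and y of tube_long_c in the frame of edge between -0.012 and 0.012 m and angle between the x axis of tube_long_c and the x axis of edge, either way round below 0.2 rad and angle between tube_long_c's own x axis and vertical between 1.5408 and 1.6008 rad and height (world z) of tube_long_c between 0.06 and 0.068 m and x of tube_long_c in the frame of edge between -0.12 and 0.03 m), for 0.2 s.
2. the longest tube has been slid out over the fulcrum edge until it tips (more than 0.06 rad) onto the catch by itself, nothing touching it (contact force between tube_long and bed above 0.3 N and contact force between tube_long and the fingers below 0.05 N and y of tube_long_c in the frame of edge between -0.012 and 0.012 m and angle between the x axis of tube_long_c and the x axis of edge, either way round below 0.2 rad and not (angle between tube_long_c's own x axis and vertical between 1.5108 and 1.6308 rad) and x of tube_long_c in the frame of edge between -0.05 and 0.05 m and height (world z) of tube_long_c between 0.055 and 0.075 m), for 0.2 s.
3. while it still lies tipped over the edge, a saddle clip rests on the longest tube near its middle to mark it (contact force between tube_long and bed above 0.3 N and contact force between tube_long and the fingers below 0.05 N and y of tube_long_c in the frame of edge between -0.012 and 0.012 m and angle between the x axis of tube_long_c and the x axis of edge, either way round below 0.2 rad and not (angle between tube_long_c's own x axis and vertical between 1.5108 and 1.6308 rad) and ((contact force between clip0 and tube_long above 0.05 N and distance between clip0_c and tube_long_c below 0.052 m) or (contact force between clip1 and tube_long above 0.05 N and distance between clip1_c and tube_long_c below 0.052 m) or (contact force between clip2 and tube_long above 0.05 N and distance between clip2_c and tube_long_c below 0.052 m) or (contact force between clip3 and tube_long above 0.05 N and distance between clip3_c and tube_long_c below 0.052 m))), for 0.2 s.
4. the middle-length tube lies level in the channel of the tipping bed, let go (contact force between tube_mid and bed above 0.3 N and contact force between tube_mid and the fingers below 0.05 N and y of tube_mid_c in the frame of edge between -0.012 and 0.012 m and angle between the x axis of tube_mid_c and the x axis of edge, either way round below 0.2 rad and angle between tube_mid_c's own x axis and vertical between 1.5408 and 1.6008 rad and height (world z) of tube_mid_c between 0.06 and 0.068 m and x of tube_mid_c in the frame of edge between -0.12 and 0.03 m), for 0.2 s.
5. the middle-length tube has been slid out over the fulcrum edge until it tips (more than 0.06 rad) onto the catch by itself, nothing touching it (contact force between tube_mid and bed above 0.3 N and contact force between tube_mid and the fingers below 0.05 N and y of tube_mid_c in the frame of edge between -0.012 and 0.012 m and angle between the x axis of tube_mid_c and the x axis of edge, either way round below 0.2 rad and not (angle between tube_mid_c's own x axis and vertical between 1.5108 and 1.6308 rad) and x of tube_mid_c in the frame of edge between -0.05 and 0.05 m and height (world z) of tube_mid_c between 0.055 and 0.075 m), for 0.2 s.
6. while it still lies tipped over the edge, a saddle clip rests on the middle-length tube near its middle to mark it (contact force between tube_mid and bed above 0.3 N and contact force between tube_mid and the fingers below 0.05 N and y of tube_mid_c in the frame of edge between -0.012 and 0.012 m and angle between the x axis of tube_mid_c and the x axis of edge, either way round below 0.2 rad and not (angle between tube_mid_c's own x axis and vertical between 1.5108 and 1.6308 rad) and ((contact force between clip0 and tube_mid above 0.05 N and distance between clip0_c and tube_mid_c below 0.052 m) or (contact force between clip1 and tube_mid above 0.05 N and distance between clip1_c and tube_mid_c below 0.052 m) or (contact force between clip2 and tube_mid above 0.05 N and distance between clip2_c and tube_mid_c below 0.052 m) or (contact force between clip3 and tube_mid above 0.05 N and distance between clip3_c and tube_mid_c below 0.052 m))), for 0.2 s.
7. the shortest tube lies level in the channel of the tipping bed, let go (contact force between tube_short and bed above 0.3 N and contact force between tube_short and the fingers below 0.05 N and y of tube_short_c in the frame of edge between -0.012 and 0.012 m and angle between the x axis of tube_short_c and the x axis of edge, either way round below 0.2 rad and angle between tube_short_c's own x axis and vertical between 1.5408 and 1.6008 rad and height (world z) of tube_short_c between 0.06 and 0.068 m and x of tube_short_c in the frame of edge between -0.12 and 0.03 m), for 0.2 s.
8. the shortest tube has been slid out over the fulcrum edge until it tips (more than 0.06 rad) onto the catch by itself, nothing touching it (contact force between tube_short and bed above 0.3 N and contact force between tube_short and the fingers below 0.05 N and y of tube_short_c in the frame of edge between -0.012 and 0.012 m and angle between the x axis of tube_short_c and the x axis of edge, either way round below 0.2 rad and not (angle between tube_short_c's own x axis and vertical between 1.5108 and 1.6308 rad) and x of tube_short_c in the frame of edge between -0.05 and 0.05 m and height (world z) of tube_short_c between 0.055 and 0.075 m), for 0.2 s.
9. while it still lies tipped over the edge, a saddle clip rests on the shortest tube near its middle to mark it (contact force between tube_short and bed above 0.3 N and contact force between tube_short and the fingers below 0.05 N and y of tube_short_c in the frame of edge between -0.012 and 0.012 m and angle between the x axis of tube_short_c and the x axis of edge, either way round below 0.2 rad and not (angle between tube_short_c's own x axis and vertical between 1.5108 and 1.6308 rad) and ((contact force between clip0 and tube_short above 0.05 N and distance between clip0_c and tube_short_c below 0.052 m) or (contact force between clip1 and tube_short above 0.05 N and distance between clip1_c and tube_short_c below 0.052 m) or (contact force between clip2 and tube_short above 0.05 N and distance between clip2_c and tube_short_c below 0.052 m) or (contact force between clip3 and tube_short above 0.05 N and distance between clip3_c and tube_short_c below 0.052 m))), for 0.2 s.
At the end, for the whole second after the job is handed in: Every tube present lies on the balance rail alone, level within 0.06 rad, square across it within 0.26 rad (15 degrees), at rest, with an upright saddle clip astride it whose centre is within 10 mm of the rail's middle line; all released (contact force between each of tube_long, tube_mid, tube_short and rail above 0.5 N and angle between tube_long_c's own x axis and vertical between 1.5108 and 1.6308 rad and height (world z) of tube_long_c between 0.08 and 0.088 m and angle between the x axis of each of tube_long_c, tube_mid_c, tube_short_c and the x axis of ledge, either way round below 0.26 rad and linear speed of each of tube_long, tube_mid, tube_short below 0.02 m/s and ((contact force between clip0 and tube_long above 0.05 N and x of clip0_c in the frame of ledge between -0.01 and 0.01 m and height (world z) of clip0_c between 0.103 and 0.111 m and angle between clip0_c's own z axis and vertical below 0.1 rad and contact force between clip0 and the fingers below 0.05 N) or (contact force between clip1 and tube_long above 0.05 N and x of clip1_c in the frame of ledge between -0.01 and 0.01 m and height (world z) of clip1_c between 0.103 and 0.111 m and angle between clip1_c's own z axis and vertical below 0.1 rad and contact force between clip1 and the fingers below 0.05 N) or (contact force between clip2 and tube_long above 0.05 N and x of clip2_c in the frame of ledge between -0.01 and 0.01 m and height (world z) of clip2_c between 0.103 and 0.111 m and angle between clip2_c's own z axis and vertical below 0.1 rad and contact force between clip2 and the fingers below 0.05 N) or (contact force between clip3 and tube_long above 0.05 N and x of clip3_c in the frame of ledge between -0.01 and 0.01 m and height (world z) of clip3_c between 0.103 and 0.111 m and angle between clip3_c's own z axis and vertical below 0.1 rad and contact force between clip3 and the fingers below 0.05 N)) and angle between tube_mid_c's own x axis and vertical between 1.5108 and 1.6308 rad and height (world z) of tube_mid_c between 0.08 and 0.088 m and ((contact force between clip0 and tube_mid above 0.05 N and x of clip0_c in the frame of ledge between -0.01 and 0.01 m and height (world z) of clip0_c between 0.103 and 0.111 m and angle between clip0_c's own z axis and vertical below 0.1 rad and contact force between clip0 and the fingers below 0.05 N) or (contact force between clip1 and tube_mid above 0.05 N and x of clip1_c in the frame of ledge between -0.01 and 0.01 m and height (world z) of clip1_c between 0.103 and 0.111 m and angle between clip1_c's own z axis and vertical below 0.1 rad and contact force between clip1 and the fingers below 0.05 N) or (contact force between clip2 and tube_mid above 0.05 N and x of clip2_c in the frame of ledge between -0.01 and 0.01 m and height (world z) of clip2_c between 0.103 and 0.111 m and angle between clip2_c's own z axis and vertical below 0.1 rad and contact force between clip2 and the fingers below 0.05 N) or (contact force between clip3 and tube_mid above 0.05 N and x of clip3_c in the frame of ledge between -0.01 and 0.01 m and height (world z) of clip3_c between 0.103 and 0.111 m and angle between clip3_c's own z axis and vertical below 0.1 rad and contact force between clip3 and the fingers below 0.05 N)) and angle between tube_short_c's own x axis and vertical between 1.5108 and 1.6308 rad and height (world z) of tube_short_c between 0.08 and 0.088 m and ((contact force between clip0 and tube_short above 0.05 N and x of clip0_c in the frame of ledge between -0.01 and 0.01 m and height (world z) of clip0_c between 0.103 and 0.111 m and angle between clip0_c's own z axis and vertical below 0.1 rad and contact force between clip0 and the fingers below 0.05 N) or (contact force between clip1 and tube_short above 0.05 N and x of clip1_c in the frame of ledge between -0.01 and 0.01 m and height (world z) of clip1_c between 0.103 and 0.111 m and angle between clip1_c's own z axis and vertical below 0.1 rad and contact force between clip1 and the fingers below 0.05 N) or (contact force between clip2 and tube_short above 0.05 N and x of clip2_c in the frame of ledge between -0.01 and 0.01 m and height (world z) of clip2_c between 0.103 and 0.111 m and angle between clip2_c's own z axis and vertical below 0.1 rad and contact force between clip2 and the fingers below 0.05 N) or (contact force between clip3 and tube_short above 0.05 N and x of clip3_c in the frame of ledge between -0.01 and 0.01 m and height (world z) of clip3_c between 0.103 and 0.111 m and angle between clip3_c's own z axis and vertical below 0.1 rad and contact force between clip3 and the fingers below 0.05 N))); the robot touches nothing.
It fails at once if one of the bystanders (bottle, tape roll, cup, spreader, screwdriver, plywood offcut) is pushed more than 40 mm (distance of any of wipe_bottle, tape_roll, mixing_cup, spreader, driver, offcut from where it was at the start of the episode above 0.04 m).
Of tube_long, tube_mid, tube_short only 2 to 3 are there at a start; the rules pass over those that are not, and their reading is None.
At some moment in a run one of tube_short may be knocked a few centimetres aside while the robot is not near it.
Once in a run the grip may slacken for a moment while it holds something.
It also fails if it takes over 210 s, if anything falls off the work surface, if the arm or the gripper's body presses on something with over 40 N, if the wrist force passes 120 N, or if a joint passes its speed limit or range.

ROBOT

A 6-joint arm with a two-finger parallel gripper is mounted at the origin on the work surface. World frame = base frame: x ahead of the robot, y to its left, z up, the work surface at z = 0. Lengths are in m, angles in rad, forces in N, time in s.
With the tool pointing down it reaches from about 0.275 to 0.825 m from the base axis. Payload 5.2 kg.
Tool frame: the origin (TCP) lies at the very end of the fingers, on their centre line; the grasp point (between the pads) lies 19 mm behind it; z points along the fingers, y is the direction in which the jaws open and shut (so a half turn about z gives the same grasp; the last joint's range is limited). The gripper opens to 93 mm and grips with 3 to 60 N. Pads are 15 mm wide; open, the fingers measure 128 mm over their backs; the gripper's body (75 mm by 188 mm) begins 65 mm behind the grasp point.
Start: joints at [-0.203, 0.259, 1.535, -0, 1.348, -0.203], TCP at [0.55, 0, 0.219] pointing down, gripper open.
Joint ranges: [-3.14, 3.14], [-0.91, 2.08], [0.19, 2.58], [-1.22, 4.36], [0.22, 2.71], [-3.12, 3.12]. Speed limits (rad/s): [2.57, 2.57, 3.14, 3.14, 3.14, 3.14].

INTERFACE

Orientations are given as a rotation vector (axis times angle).
In Python, from bench import * gives the robot as it stands. The module is installed in compiled form; this text tells all that it offers.
- The arm moves only by the tool servo_tool, never from a script. Its argument "moves" is a list of rows, each a list of 3 entries, a list of its own where there are three numbers: the opening, from -1 (shut) to 1 (fully open), then the shift along the world's x, y, z in mm, then the turn, a rotation vector about the world's x, y, z in degrees. A call has 1 to 20 rows; each row shifts and turns the commanded pose from where the row before left it; what a row does not reach is not made up. A row lasts 1/12 s, in which the tool goes at most 41.7 mm and 7.16 degrees, less where a joint would pass 70% of its speed; a pose out of reach is approached as far as the arm can. A call is refused whole if a number of a shift passes 41.7 or a number of a turn 7.16, either way. A call with a gripper value outside its range is refused whole. The fingers move at their own pace and stop on an object; "force" is the grip in N (left out, the last holds). Time passes only in rows, so rows that do not move let the fingers close. It gives the time, the measured TCP pose, the force and the opening at its end, in the units of the state.
- observe(): the state, without advancing time (a new reading comes with each control period).
- get_image(name): name is "scene" or "side" or "wrist"; returns (picture, depth): 480x640x3 uint8, red, green, blue; 480x640 float32, m along the optical axis (not along the pixel's ray), 0 where there is no reading.
- camera_params(name): a dict with "vertical_fov" (degrees; the focal length in pixels is half the picture's height over the tangent of half this angle, whatever the lens; pixels are square), "cx", "cy" (the principal point, pixels), "rvec" (rotation vector, rad) and "tvec" (3), from world to camera coordinates, as OpenCV has them; the wrist camera has in their place "T_tool_cam" (4x4, takes a point from camera to tool coordinates, whose origin is the TCP and whose axes are the flange's). Camera axes: x right, y down, z forward; pixel columns grow to the right and rows downward; lengths in m; the calibration is good to about 2 mm. A picture is of the moment at which its call begins: read the wrist's pose just before it. camera_params takes no time and is no camera call.
- finish_job(): hands the job in, once; it reports no verdict.
Trained networks look in the newest picture that a camera, given by its name, has taken for a name from the list of things; names that differ only in an ending like _2 or _b are one class to them, and where a whole thing is asked for, a point or a joint stands for the part that bears it (a point fixed in the world has none). Each returns a list of dicts, best first, with "score" (0 to 1); they miss things now and then, are a little off and sometimes report something else, mostly with a low value. They report only what shows in the picture. A call takes as long as a camera call. They do not tell look-alikes from the thing itself.
- search_frame(name, camera): "location" ([x, y, z] in m, in the coordinates of the camera as it stood for that picture, good to about 4 mm: the middle of the surface that is visible of it).
The state is a dict: "t": time; "q": joint angles; "dq": joint speeds; "joint_efforts": joint torques, N m; "ee_pos": TCP position; "orientation": TCP orientation; "wrist_force": force on the tool from outside, world axes, zero at the start; "wrist_torque": the same for the moment, N m; "opening": finger opening in m.
Only numpy, scipy, OpenCV 4.12 (cv2) and the standard library are available. Lean on these libraries where they do the work, as an engineer would, in place of code of your own. Each camera call takes 0.05 s, during which the arm holds its last target.

## Working session

There is one attempt and no reset: what is moved stays moved. The work goes in short steps, Python scripts to look and compute and a tool call to move; the robot and the scene stay as the last step left them, time stands still between calls to the robot, and variables do not carry over. Pictures are saved under pics/ and viewed, and the job is handed in when it is done.

Besides the shell and the picture viewer there is one more tool, called after "Emit:" as name(argument=value, ...) on one line, values as JSON. servo_tool: Moves the arm, as the interface text tells. Its arguments: {"type":"object","properties":{"moves":{"type":"array","items":{"type":"array"}},"force":{"type":"number"}},"required":["moves"]}

```bash
mkdir -p pics; ls
cat > h.py <<'E'
from bench import *
import numpy as np, cv2
from scipy.spatial.transform import Rotation as R
def K(cam,shape=(480,640)):
    p=camera_params(cam); f=shape[0]/2/np.tan(np.radians(p["vertical_fov"])/2); return f,p["cx"],p["cy"]
def T_wc(cam,o=None):
    p=camera_params(cam); T=np.eye(4)
    if "rvec" in p:
        Rm=R.from_rotvec(np.ravel(p["rvec"])).as_matrix(); T[:3,:3]=Rm.T; T[:3,3]=-Rm.T@np.ravel(p["tvec"]); return T
    o=o or observe(); W=np.eye(4); W[:3,:3]=R.from_rotvec(o["orientation"]).as_matrix(); W[:3,3]=o["ee_pos"]
    return W@np.array(p["T_tool_cam"])
def cloud(depth,cam,T):
    f,cx,cy=K(cam); v,u=np.mgrid[0:480,0:640]
    P=np.stack([(u-cx)/f*depth,(v-cy)/f*depth,depth],-1)
    return P@T[:3,:3].T+T[:3,3]
def proj(p,cam,T):
    f,cx,cy=K(cam); c=T[:3,:3].T@(np.asarray(p)-T[:3,3]); return cx+f*c[0]/c[2],cy+f*c[1]/c[2]
def shot(cam,name):
    o=observe(); T=T_wc(cam,o); im,d=get_image(cam); cv2.imwrite(f"pics/{name}.png",im[:,:,::-1]); np.savez(f"/tmp/{name}.npz",im=im,d=d,T=T); return im,d,T
E
python3 - <<'E'
from h import *
o=observe(); print(o)
for c in ["scene","side","wrist"]:
    print(c,camera_params(c)); shot(c,c+"0")
E
```

```text
pics
{'t': 0.0, 'q': array([-2.02807933e-01,  2.59327029e-01,  1.53606867e+00, -1.86091926e-05,
        1.34801518e+00, -2.02776646e-01]), 'dq': array([-0.00088178,  0.00010032, -0.00033362,  0.00148702, -0.00110591,
       -0.00013598]), 'joint_efforts': array([ 2.41929010e-04, -4.37298238e+01, -2.84004611e+01,  7.19661056e-02,
        4.11791797e-02, -1.14769305e-04]), 'ee_pos': array([5.49450888e-01, 1.25233058e-04, 2.17832102e-01]), 'orientation': array([-2.22040481e+00, -2.22034451e+00,  1.59444352e-03]), 'wrist_force': array([-0.5739503 ,  0.47269828, -0.05103728]), 'wrist_torque': array([ 5.45738270e-06, -3.18901105e-02,  1.73441822e-02]), 'opening': 0.0929078429023442}
scene {'vertical_fov': 54.80264831334574, 'cx': 315.34849870945135, 'cy': 244.75765105760652, 'rvec': array([ 1.49583435,  2.26221838, -0.73737833]), 'tvec': array([ 0.16782447, -0.38880262,  1.65804835])}
side {'vertical_fov': 47.60420224985586, 'cx': 325.93937080349383, 'cy': 237.2135924014581, 'rvec': array([ 2.15754903, -0.94282018,  0.39636488]), 'tvec': array([-0.34959807,  0.35779693,  1.00834971])}
wrist {'vertical_fov': 68.75430183826099, 'cx': 316.7584926146704, 'cy': 243.12050867750963, 'T_tool_cam': array([[-7.54605477e-04, -9.63816701e-01, -2.66564811e-01,
         7.34998357e-02],
       [ 9.99999715e-01, -7.25487889e-04, -2.07709031e-04,
         3.37216014e-04],
       [ 6.80389085e-06, -2.66564892e-01,  9.63816974e-01,
        -1.66321253e-01],
       [ 0.00000000e+00,  0.00000000e+00,  0.00000000e+00,
         1.00000000e+00]])}
```

View pics/scene0.png

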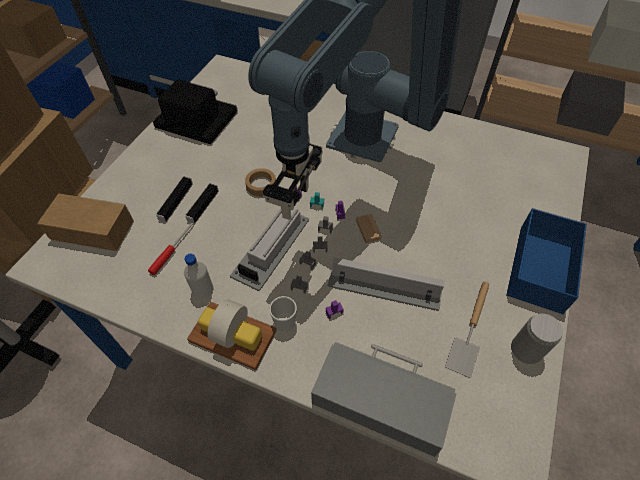

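View pics/side0.png

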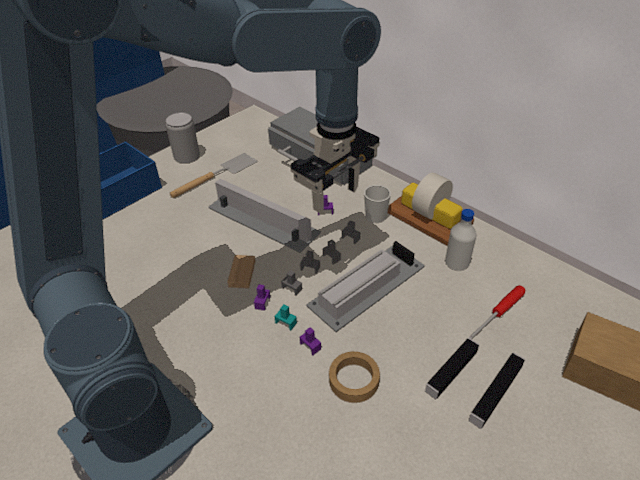

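View pics/wrist0.png

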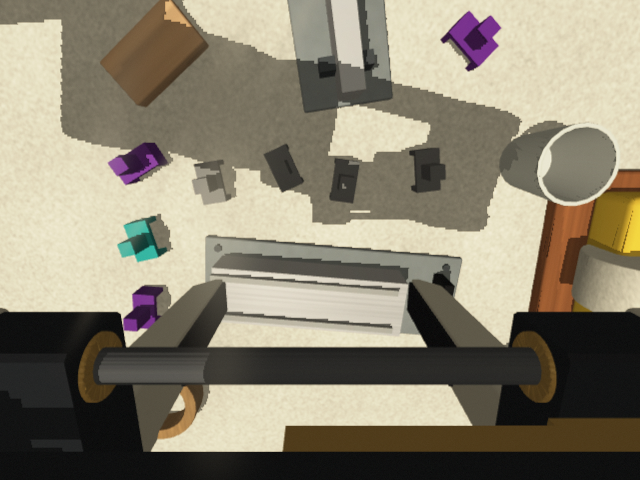

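The scene shows only two black tubes, at about (174,198) and (202,203). The four grey clips are at wrist pixels (212,182), (284,168), (344,180) and (427,168); the purple and turquoise ones are look-alikes. Next I'll measure positions from depth.

Run:
```python
from h import *
# ortho maps
res=0.002; x0,x1,y0,y1=0.2,0.9,-0.5,0.5
for n,c in [("wrist0","wrist"),("scene0","scene"),("side0","side")]:
    z=np.load(f"/tmp/{n}.npz"); P=cloud(z["d"],c,z["T"]); ok=(z["d"]>0)&(P[...,2]<0.2)&(P[...,2]>-0.02)
    H=np.zeros((int((x1-x0)/res),int((y1-y0)/res),3),np.uint8)
    p=P[ok];col=z["im"][ok]; o=np.argsort(p[:,2]); p=p[o];col=col[o]
    i=((x1-p[:,0])/res).astype(int); j=((y1-p[:,1])/res).astype(int)
    m=(i>=0)&(i<H.shape[0])&(j>=0)&(j<H.shape[1]); H[i[m],j[m]]=col[m]
    H=H[:,:, ::-1].copy()
    for k in range(0,10): 
        jj=int((y1-(-0.5+0.1*k))/res); cv2.line(H,(jj,0),(jj,5),(0,0,255),1); cv2.putText(H,f"{-0.5+0.1*k:.1f}",(jj,15),0,0.3,(0,0,255),1)
    for k in range(0,7):
        ii=int((x1-(0.2+0.1*k))/res); cv2.line(H,(0,ii),(5,ii),(0,0,255),1); cv2.putText(H,f"{0.2+0.1*k:.1f}",(8,ii),0,0.3,(0,0,255),1)
    cv2.imwrite(f"pics/ortho_{c}.png",H)
    b=P[(z["d"]>0)&(abs(P[...,2])<0.01)]; print(c,np.median(b[:,2]))
for n in ["tube_long_c","tube_mid_c","tube_short_c"]:
  for c in ["scene","side"]:
    T=T_wc(c); 
    print(n,c,[(round(r["score"],2),np.round(T[:3,:3]@r["location"]+T[:3,3],3)) for r in search_frame(n,c)])
for n in ["clip0_c"]:
  for c in ["side","wrist"]:
    T=T_wc(c); 
    print(n,c,[(round(r["score"],2),np.round(T[:3,:3]@r["location"]+T[:3,3],3)) for r in search_frame(n,c)])
```

```text
wrist 0.0004273204726569224
scene 0.0005978286413967915
side -0.0004878030944188705
tube_long_c scene []
tube_long_c side []
tube_mid_c scene [(0.69, array([ 0.533, -0.441,  0.03 ]))]
tube_mid_c side [(0.83, array([ 0.504, -0.447,  0.029]))]
tube_short_c scene [(0.72, array([ 0.51 , -0.348,  0.028])), (0.32, array([ 0.593, -0.069,  0.034]))]
tube_short_c side [(0.77, array([ 0.487, -0.356,  0.028]))]
clip0_c side [(0.72, array([0.429, 0.036, 0.025])), (0.71, array([0.357, 0.051, 0.024])), (0.59, array([ 0.356, -0.028,  0.02 ])), (0.55, array([ 0.347, -0.112,  0.025])), (0.47, array([0.687, 0.167, 0.026]))]
clip0_c wrist [(0.95, array([0.445, 0.038, 0.027])), (0.95, array([0.373, 0.059, 0.029])), (0.83, array([ 0.364, -0.021,  0.023])), (0.79, array([0.691, 0.163, 0.023])), (0.57, array([ 0.36 , -0.1  ,  0.025]))]
```

```bash
python3 -c "
import cv2,numpy as np
a=[cv2.imread(f'pics/ortho_{c}.png') for c in ['wrist','scene','side']]
cv2.imwrite('pics/o1.png',a[0]);cv2.imwrite('pics/o2.png',np.vstack([a[1][:300],a[2][:300]]))"
```

```text
(no output)
```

View pics/ortho_scene.png

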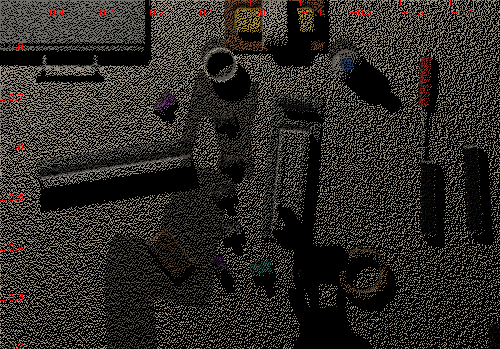

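View pics/ortho_side.png

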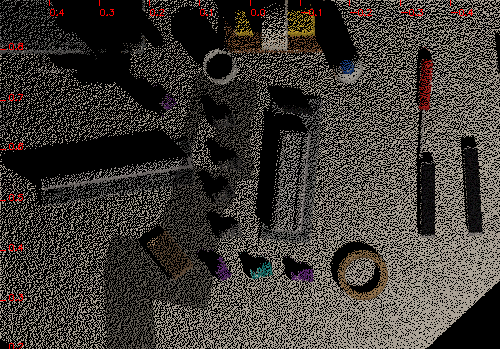

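View pics/ortho_wrist.png

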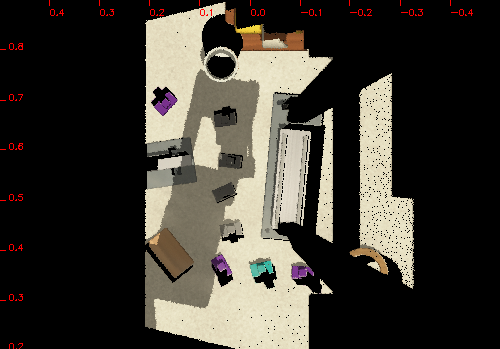

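Emit:
servo_tool(moves=[[1,[-8,-31,9],[0,0,-7]],[1,[-8,-31,9],[0,0,-7]],[1,[-8,-31,9],[0,0,-7]],[1,[-8,-31,9],[0,0,-7]],[1,[-8,-31,9],[0,0,-7]],[1,[-8,-31,9],[0,0,-7]],[1,[-8,-31,9],[0,0,-7]],[1,[-8,-31,9],[0,0,-7]],[1,[-8,-31,9],[0,0,-7]],[1,[-8,-31,9],[0,0,-7]],[1,[-8,-31,9],[0,0,-7]],[1,[-8,-31,9],[0,0,-7]],[1,[0,0,0],[0,0,-6]],[1,[0,0,0],[0,0,0]],[1,[0,0,0],[0,0,0]]])

```text
t: 1.8
ee_pos: [0.4538, -0.3719, 0.3263]
orientation: [-3.141, -0.004, 0.0]
wrist_force: [1.0, 0.5, 0.3]
opening: 0.0929
```

```bash
cat >> h.py <<'E'
def ortho(names,x0,x1,y0,y1,res,out,zmin=-0.02,zmax=0.2):
    H=np.zeros((int((x1-x0)/res),int((y1-y0)/res),3),np.uint8)
    for n,c in names:
        z=np.load(f"/tmp/{n}.npz"); P=cloud(z["d"],c,z["T"]); ok=(z["d"]>0)&(P[...,2]<zmax)&(P[...,2]>zmin)
        p=P[ok];col=z["im"][ok]; o=np.argsort(p[:,2]); p=p[o];col=col[o]
        i=((x1-p[:,0])/res).astype(int); j=((y1-p[:,1])/res).astype(int)
        m=(i>=0)&(i<H.shape[0])&(j>=0)&(j<H.shape[1]); H[i[m],j[m]]=col[m][:,::-1]
    cv2.imwrite(f"pics/{out}.png",H)
def pose(o=None):
    o=o or observe(); return np.round(np.array(o["ee_pos"])*1000,1), R.from_rotvec(o["orientation"]).as_matrix().round(3)
E
python3 - <<'E'
from h import *
print(pose(),observe()["t"]); shot("wrist","w1"); shot("scene","s1"); shot("side","d1")
o=observe(); print(o["q"].round(2),o["wrist_force"],o["wrist_torque"])
E
```

```text
(array([ 453.8, -371.9,  326.3]), array([[ 1.   ,  0.002, -0.   ],
       [ 0.002, -1.   ,  0.001],
       [-0.   , -0.001, -1.   ]])) 1.8
[-0.87  0.28  1.25  0.    1.61  0.69] [0.67853517 0.65199498 0.08353937] [0.1096152  0.12991244 0.00872641]
```

View pics/w1.png

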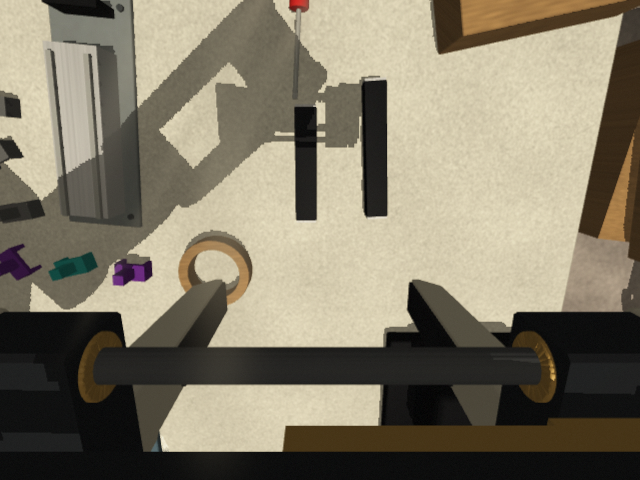

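View pics/s1.png

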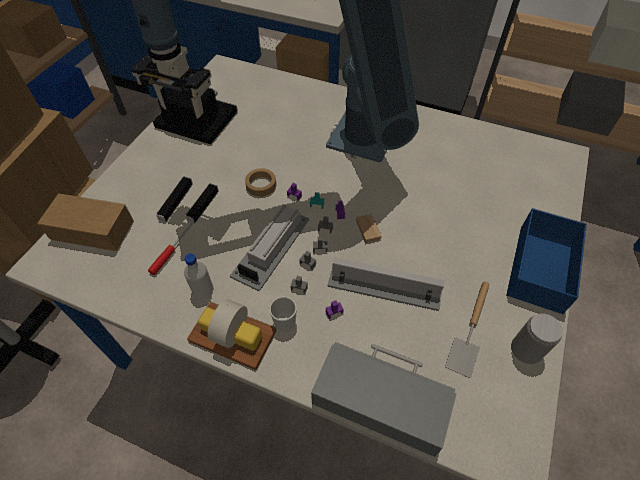

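```bash
cat >> h.py <<'E'
def rect(P,mask):
    p=P[mask][:,:2]; r=cv2.minAreaRect((p*1000).astype(np.float32)); b=cv2.boxPoints(r)
    return np.round(r[0],1),np.round(r[1],1),round(r[2],1)
def comps(P,d,zlo,zhi,box=None,minpix=80):
    m=(d>0)&(P[...,2]>zlo)&(P[...,2]<zhi)
    if box: m&=(P[...,0]>box[0])&(P[...,0]<box[1])&(P[...,1]>box[2])&(P[...,1]<box[3])
    n,l,s,c=cv2.connectedComponentsWithStats(m.astype(np.uint8))
    return [(l==i) for i in range(1,n) if s[i,4]>=minpix]
E
python3 - <<'E'
from h import *
for n,c in [("w1","wrist"),("s1","scene"),("d1","side"),("w0" if 0 else "wrist0","wrist")]:
    z=np.load(f"/tmp/{n}.npz"); P=cloud(z["d"],c,z["T"]); d=z["d"]
    print(n)
    for m in comps(P,d,0.022,0.036,(0.35,0.65,-0.55,-0.3)): print(" tube",rect(P,m),m.sum(),np.median(P[m][:,2]).round(4))
    for m in comps(P,d,0.047,0.0525,(0.35,0.72,-0.15,0.0)): print(" bedtop",rect(P,m),m.sum(),np.median(P[m][:,2]).round(4))
    for m in comps(P,d,0.0535,0.06,(0.35,0.72,-0.15,0.0)): print(" strip",rect(P,m),m.sum(),np.median(P[m][:,2]).round(4))
    for m in comps(P,d,0.040,0.047,(0.6,0.75,-0.15,0.02)): print(" catch",rect(P,m),m.sum(),np.median(P[m][:,2]).round(4))
    for m in comps(P,d,0.005,0.011,(0.35,0.72,-0.2,0.0)): print(" base",rect(P,m),m.sum(),np.median(P[m][:,2]).round(4))
    for m in comps(P,d,0.065,0.074,(0.4,0.7,0.05,0.5)): print(" rail",rect(P,m),m.sum(),np.median(P[m][:,2]).round(4))
    for m in comps(P,d,0.015,0.06,(0.3,0.7,0.0,0.1),30): print(" clip",rect(P,m),m.sum(),P[m].mean(0).round(3))
E
```

```text
w1
 tube (array([ 642.1, -535. ]), array([28.7,  9.9]), 79.0) 94 0.029
 tube (array([ 521. , -447.1]), array([175. ,  28.2]), 3.3) 3139 0.0283
 tube (array([ 502.8, -356.9]), array([148.8,  28. ]), 0.1) 2580 0.0283
 bedtop (array([540.1, -82.6]), array([ 62.6, 200.3]), 84.8) 6354 0.0506
 bedtop (array([503. , -49.4]), array([ 3.8, 98.1]), 85.0) 113 0.0505
 strip (array([536.9, -61.3]), array([  9.2, 189.9]), 84.6) 1142 0.0563
 strip (array([ 533.2, -103. ]), array([  8.8, 189.9]), 84.7) 1078 0.0563
 strip (array([362. , -23.3]), array([14.3, 14.5]), 16.3) 99 0.0545
 strip (array([ 355.7, -106.1]), array([10.7, 14.6]), 1.3) 80 0.0546
 catch (array([680.4, -95.6]), array([ 8. , 61.7]), 0.3) 361 0.0451
 catch (array([ 618.4, -119.4]), array([ 2.6, 36.9]), 84.7) 129 0.0439
 base (array([561.3, -84.8]), array([101.7, 282.8]), 85.0) 6380 0.0085
 clip (array([575. ,  21.8]), array([ 9.9, 23.9]), 81.9) 225 [0.575 0.02  0.022]
 clip (array([518.6,  34.7]), array([16.5, 30.6]), 76.8) 210 [0.52  0.034 0.022]
 clip (array([440.7,  37.1]), array([24. , 42.8]), 8.8) 630 [0.442 0.03  0.029]
 clip (
[... 2437 characters left out ...]
, 85.4) 95 0.0436
 catch (array([688.4, -69.6]), array([ 8. , 14.9]), 46.0) 88 0.0451
 base (array([566.8, -59. ]), array([ 55., 290.]), 86.4) 5306 0.0082
 base (array([ 652.4, -116.9]), array([21.5, 62.8]), 17.4) 321 0.0083
 rail (array([575. , 151.7]), array([20.2, 68.7]), 8.6) 2368 0.0703
 clip (array([366.5,  56.5]), array([43.6, 24.2]), 30.3) 1234 [0.372 0.058 0.033]
 clip (array([515.3,  51.7]), array([24.3, 41.9]), 24.4) 1038 [0.516 0.053 0.032]
 clip (array([660.9,  49.8]), array([24.7, 42. ]), 7.1) 1179 [0.659 0.051 0.032]
 clip (array([577.3,  39. ]), array([42.3, 24.1]), 82.3) 1003 [0.577 0.04  0.032]
 clip (array([440.5,  37.6]), array([24.6, 42.1]), 9.0) 1144 [0.443 0.039 0.032]
```

Emit:
servo_tool(moves=[[0.3,[17,-19,-30],[0,0,1]],[0.3,[17,-19,-30],[0,0,1.2]],[0.3,[17,-19,-30],[0,0,1]],[0.3,[16,-18,-30],[0,0,0]],[0.3,[0,0,-30],[0,0,0]],[0.3,[0,0,-30],[0,0,0]],[0.3,[0,0,-30],[0,0,0]],[0.3,[0,0,-30],[0,0,0]],[0.3,[0,0,-25],[0,0,0]],[0.3,[0,0,-20],[0,0,0]],[0.3,[0,0,-20],[0,0,0]],[0.3,[0,0,-11],[0,0,0]],[0.3,[0,0,0],[0,0,0]],[0.3,[0,0,0],[0,0,0]]])

```text
t: 3.12
ee_pos: [0.5213, -0.4462, 0.0106]
orientation: [-3.14, -0.09, 0.001]
wrist_force: [0.6, 0.3, 0.7]
opening: 0.0603
```

Run:
```python
from h import *
print(pose()); shot("wrist","w2"); o=observe(); print(o["wrist_force"],o["wrist_torque"])
z=np.load("/tmp/w2.npz"); P=cloud(z["d"],"wrist",z["T"])
for m in comps(P,z["d"],0.022,0.036,(0.35,0.65,-0.55,-0.3)): print(" tube",rect(P,m),m.sum(),np.median(P[m][:,2]).round(4))
```

```text
(array([ 521.3, -446.2,   10.6]), array([[ 0.998,  0.057, -0.001],
       [ 0.057, -0.998,  0.001],
       [-0.   , -0.001, -1.   ]]))
[ 0.10750088  0.07307916 -0.463148  ] [ 0.08740112  0.0519859  -0.01769676]
 tube (array([ 642.6, -534.8]), array([28.9,  9.9]), 79.0) 1244 0.0294
 tube (array([ 555.7, -445.8]), array([105.9,  28.2]), 3.4) 14813 0.0283
 tube (array([ 546.7, -357.5]), array([29.2, 64.1]), 89.9) 9320 0.0282
 tube (array([ 523.5, -412.8]), array([22.3, 10.6]), 44.1) 596 0.0296
 tube (array([ 527.5, -480. ]), array([10.9, 22.1]), 51.9) 592 0.0296
 tube (array([ 469.6, -451.1]), array([26.6, 28.1]), 2.1) 2242 0.0283
```

View pics/w2.png

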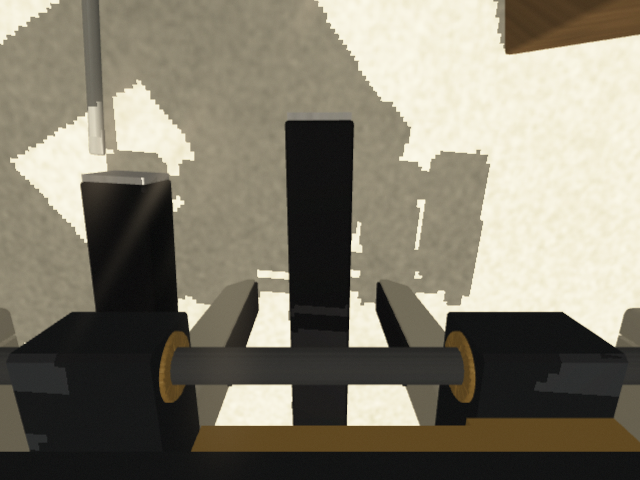

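The tube lies centred between the fingers, from (320,120) down to the gripper. I'll grip and lift.

Emit:
servo_tool(moves=[[-1,[0,0,0],[0,0,0]],[-1,[0,0,0],[0,0,0]],[-1,[0,0,0],[0,0,0]],[-1,[0,0,0],[0,0,0]],[-1,[0,0,0],[0,0,0]],[-1,[0,0,0],[0,0,0]],[-1,[0,0,30],[0,0,0]],[-1,[0,0,35],[0,0,0]],[-1,[0,0,35],[0,0,0]],[-1,[0,0,0],[0,0,0]],[-1,[0,0,0],[0,0,0]],[-1,[0,0,0],[0,0,0]],[-1,[0,0,0],[0,0,0]]], force=45)

```text
t: 4.25
ee_pos: [0.5198, -0.4456, 0.108]
orientation: [-3.137, -0.088, 0.005]
wrist_force: [0.9, -0.8, -3.3]
opening: 0.0277
```

Run:
```python
from h import *
print(pose()); 
for i in range(4):
    shot("wrist","w3"); o=observe(); print(o["wrist_force"].round(2),o["wrist_torque"].round(3),o["opening"])
z=np.load("/tmp/w3.npz"); P=cloud(z["d"],"wrist",z["T"])
```

```text
(array([ 519.8, -445.6,  108. ]), array([[ 0.998,  0.056, -0.003],
       [ 0.056, -0.998,  0.004],
       [-0.003, -0.004, -1.   ]]))
[-0.89  0.41 -2.33] [0.032 0.051 0.019] 0.02761346856113991
[ 0.4   0.07 -1.85] [0.081 0.136 0.001] 0.027737010410397812
[ 0.42  0.29 -2.64] [0.078 0.096 0.005] 0.02780699665598098
[ 1.01  0.38 -2.44] [0.043 0.09  0.029] 0.027467060101649118
```

View pics/w3.png

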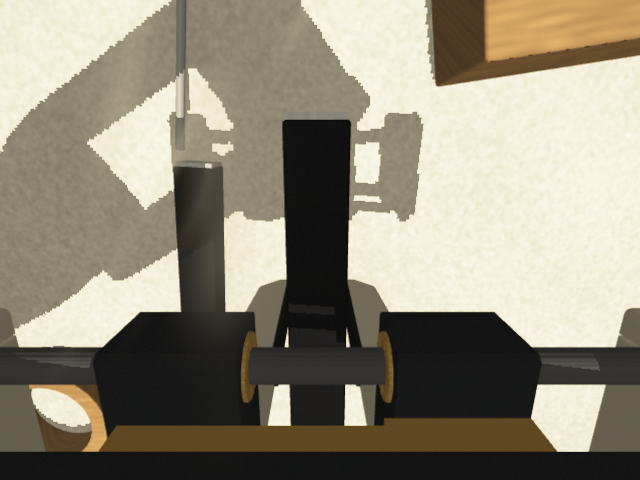

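Emit:
servo_tool(moves=[[-1,[7.4,35.8,0],[0,0,-1]],[-1,[7.4,35.8,0],[0,0,-1]],[-1,[7.4,35.8,0],[0,0,-1]],[-1,[7.4,35.8,0],[0,0,-1]],[-1,[7.4,35.8,0],[0,0,-1]],[-1,[7.4,35.8,0],[0,0,-1]],[-1,[7.4,35.8,0],[0,0,-1]],[-1,[7.4,35.8,0],[0,0,-1.4]],[-1,[7.4,35.8,0],[0,0,0]],[-1,[7.4,35.8,0],[0,0,0]],[-1,[0,0,0],[0,0,0]],[-1,[0,0,0],[0,0,0]],[-1,[0,0,0],[0,0,0]]])

```text
t: 5.53
ee_pos: [0.5949, -0.089, 0.1103]
orientation: [3.138, -0.141, -0.001]
wrist_force: [-0.8, 0.2, -3.0]
opening: 0.0279
```

```bash
cat >> h.py <<'E'
EDGE=np.array([0.6396,-0.0918,0.050]); EYAW=np.radians(-5.1)
def edgef(P):
    c,s=np.cos(EYAW),np.sin(EYAW); q=np.asarray(P)-EDGE
    return np.stack([c*q[...,0]+s*q[...,1],-s*q[...,0]+c*q[...,1],q[...,2]],-1)
E
python3 - <<'E'
from h import *
p,Rm=pose(); print(p,Rm); print("tcp edge",edgef(observe()["ee_pos"]).round(4)); shot("wrist","w4"); o=observe(); print(o["opening"])
z=np.load("/tmp/w4.npz"); d=z["d"];P=cloud(d,"wrist",z["T"]); E=edgef(P)
m=(d>0)&(z["im"].max(-1)<60)&(E[...,2]>0.05)&(E[...,2]<0.085)&(abs(E[...,1])<0.02)&(E[...,0]>-0.02)
print(rect(E,m),m.sum()); q=E[m]; print(np.polyfit(q[:,0],q[:,2],1), q[:,0].max())
E
```

```text
[594.9 -89.  110.3] [[ 0.996 -0.089 -0.001]
 [-0.089 -0.996 -0.   ]
 [-0.001  0.    -1.   ]]
tcp edge [-0.0448 -0.0011  0.0603]
0.027520549528049037
(array([ 9.9, -1.3]), array([59.8, 28.1]), 0.1) 9194
[-0.00254348  0.07745984] 0.039836170717079115
```

View pics/w4.png

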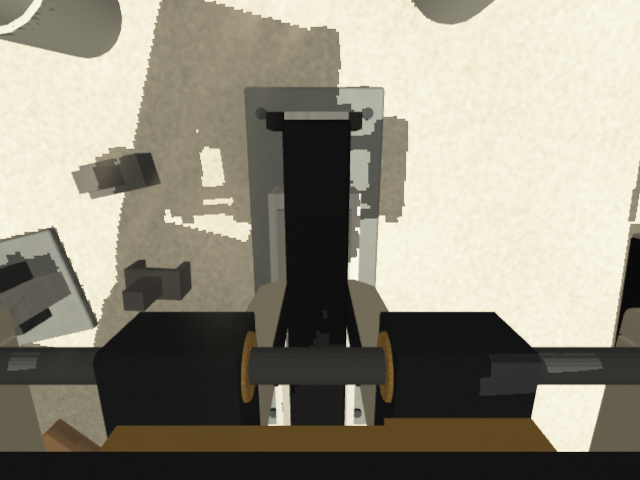

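Emit:
servo_tool(moves=[[-1,[0,1,-20],[0,0,0]],[-1,[0,0,-15],[0,0,0]],[-1,[0,0,-8],[0,0,0]],[-1,[0,0,-3.5],[0,0,0]],[-1,[0,0,-2],[0,0,0]],[-1,[0,0,0],[0,0,0]],[-1,[0,0,0],[0,0,0]],[-1,[0,0,0],[0,0,0]]])

```text
t: 6.25
ee_pos: [0.5956, -0.0884, 0.063]
orientation: [3.138, -0.143, 0.002]
wrist_force: [0.3, 0.1, -2.2]
opening: 0.0277
```

Run:
```python
from h import *
p,Rm=pose(); print(p,"tcp edge",edgef(observe()["ee_pos"]).round(4)); shot("wrist","w5"); o=observe(); print(o["opening"],o["wrist_force"])
z=np.load("/tmp/w5.npz"); d=z["d"];P=cloud(d,"wrist",z["T"]); E=edgef(P)
m=(d>0)&(z["im"].max(-1)<60)&(E[...,2]>0.015)&(E[...,2]<0.085)&(abs(E[...,1])<0.02)&(E[...,0]>-0.02)
print(rect(E,m),m.sum()); q=E[m]; print(np.polyfit(q[:,0],q[:,2],1), q[:,0].max())
```

```text
[595.6 -88.4  63. ] tcp edge [-0.0441 -0.0005  0.013 ]
0.027280499391694375 [-0.53463273 -0.0215802  -2.51971736]
(array([10.3, -0.7]), array([60.6, 28.2]), 0.2) 9286
[-0.00065728  0.03029251] 0.040518236988598556
```

Emit:
servo_tool(moves=[[-1,[0,0,-2.2],[0,0,0]],[-1,[0,0,0],[0,0,0]],[-1,[0,0,0],[0,0,0]],[0.1,[0,0,0],[0,0,0]],[0.1,[0,0,0],[0,0,0]],[0.1,[0,0,0],[0,0,0]],[0.1,[0,0,0],[0,0,0]],[0.1,[0,0,15],[0,0,0]],[0.1,[0,0,30],[0,0,0]],[0.1,[0,0,30],[0,0,0]],[0.1,[0,0,0],[0,0,0]],[0.1,[0,0,0],[0,0,0]]])

```text
t: 7.3
ee_pos: [0.5964, -0.0884, 0.137]
orientation: [3.137, -0.142, 0.007]
wrist_force: [0.3, 0.2, -0.4]
opening: 0.0508
```

```bash
cat >> h.py <<'E'
def tube(name,xlo=-0.14,xhi=0.14):
    shot("wrist",name); z=np.load(f"/tmp/{name}.npz"); d=z["d"];P=cloud(d,"wrist",z["T"]); E=edgef(P)
    m=(d>0)&(E[...,2]>0.012)&(E[...,2]<0.045)&(abs(E[...,1])<0.02)&(E[...,0]>xlo)&(E[...,0]<xhi)
    for k in range(3):
        q=E[m]; f=np.polyfit(q[:,0],q[:,2],1); m&=abs(E[...,2]-np.polyval(f,E[...,0]))<(0.004 if k<1 else 0.002)
    q=E[m]; print("rect",rect(E,m),"slope deg",np.degrees(np.arctan(f[0])).round(2),"h@edge",(f[1]*1000).round(1),"xmin/max",(q[:,0].min()*1000).round(1),(q[:,0].max()*1000).round(1),"n",m.sum())
    p,Rm=pose(); print("t",observe()["t"],p,"tcp edge",(edgef(observe()["ee_pos"])*1000).round(1),"F",observe()["wrist_force"].round(1),observe()["opening"].round(4))
E
python3 -c "
from h import *
tube('w6')"
```

```text
rect (array([-32.6,  -0.4]), array([152.6,  28. ]), 0.0) slope deg -0.05 h@edge 28.3 xmin/max -108.9 43.8 n 9203Traceback (most recent call last):
  File "<string>", line 3, in <module>
    tube('w6')
    ~~~~^^^^^^
  File "h.py", line 48, in tube
    p,Rm=pose(); print("t",observe()["t"],p,"tcp edge",(edgef(observe()["ee_pos"])*1000).round(1),"F",observe()["wrist_force"].round(1),observe()["opening"].round(4))
                                                                                                                                        ^^^^^^^^^^^^^^^^^^^^^^^^^^
AttributeError: 'float' object has no attribute 'round'
```

View pics/w6.png

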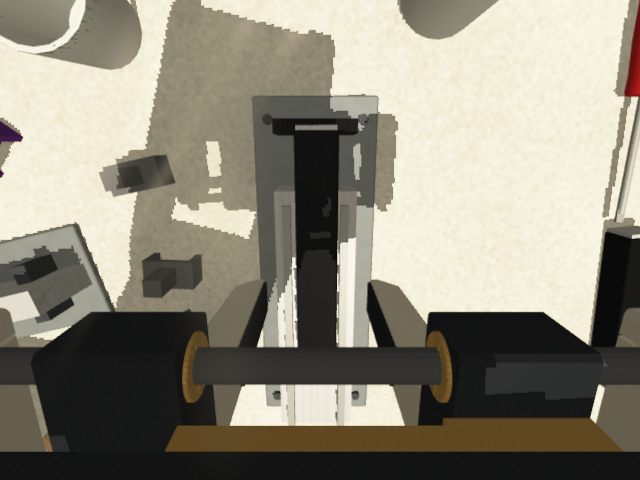

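Emit:
servo_tool(moves=[[-1,[-28,2.5,0],[0,0,0]],[-1,[-28,2.5,0],[0,0,0]],[-1,[-28,2.5,0],[0,0,0]],[-1,[-28,2.5,0],[0,0,0]],[-1,[0,0,-25],[0,0,0]],[-1,[0,0,-25],[0,0,0]],[-1,[0,0,-15],[0,0,0]],[-1,[0,0,-10],[0,0,0]],[-1,[0,0,0],[0,0,0]],[-1,[0,0,0],[0,0,0]]])

```text
t: 8.18
ee_pos: [0.4824, -0.0777, 0.0591]
orientation: [-3.137, 0.143, 0.004]
wrist_force: [-0.1, -0.5, -0.4]
opening: 0.0006
```

```bash
sed -i 's/observe()\["opening"\].round(4))/round(observe()["opening"],4))/' h.py
python3 -c "
from h import *
tube('w7')"
```

```text
rect (array([-81.3,  -0.7]), array([99.6, 28.1]), 0.0) slope deg 0.05 h@edge 28.3 xmin/max -131.1 -31.5 n 17761
t 8.2333 [483.2 -78.   59.9] tcp edge [-157.1   -0.2    9.9] F [-0.4 -0.4 -1. ] 0.0007
```

View pics/w7.png

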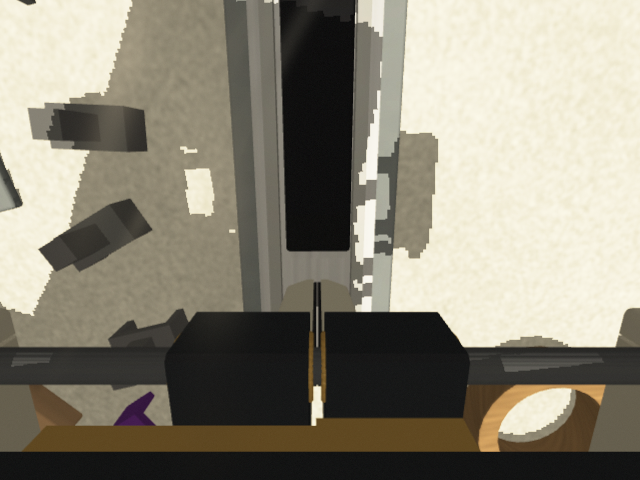

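Emit:
servo_tool(moves=[[-1,[8,-0.7,0],[0,0,0]],[-1,[8,-0.7,0],[0,0,0]],[-1,[5,-0.5,0],[0,0,0]],[-1,[4,-0.3,0],[0,0,0]],[-1,[4,-0.4,0],[0,0,0]],[-1,[4,-0.3,0],[0,0,0]],[-1,[0,0,0],[0,0,0]],[-1,[-4,0.3,0],[0,0,0]],[-1,[0,0,0],[0,0,0]],[-1,[0,0,0],[0,0,0]]])

```text
t: 9.07
ee_pos: [0.5119, -0.0806, 0.06]
orientation: [3.138, -0.143, 0.001]
wrist_force: [-0.0, -0.3, 0.4]
opening: 0.0006
```

```bash
python3 -c "
from h import *
tube('w8')"
```

```text
rect (array([-68.4,  -0.4]), array([133.6,  30.3]), 0.1) slope deg 0.06 h@edge 28.3 xmin/max -135.2 -1.6 n 19406
t 9.1167 [512.1 -80.6  60. ] tcp edge [-128.    -0.2   10. ] F [-0.  -0.3  0.1] 0.0001
```

```bash
sed -i 's/^def tube(name,xlo=-0.14,xhi=0.14):/def tube(name,xlo=None,xhi=0.14):\n    if xlo is None: xlo=edgef(observe()["ee_pos"])[0]+0.0095/' h.py
python3 -c "
from h import *
tube('w9')"
```

```text
rect (array([-59.9,  -0.6]), array([ 28.1, 117.1]), 89.9) slope deg 0.07 h@edge 28.3 xmin/max -118.5 -1.4 n 19226
t 9.1667 [512.1 -80.7  60.1] tcp edge [-128.    -0.2   10.1] F [-0.1 -0.2 -0.4] 0.0003
```

Emit:
servo_tool(moves=[[-1,[4,-0.4,0],[0,0,0]],[-1,[3,-0.3,0],[0,0,0]],[-1,[3,-0.2,0],[0,0,0]],[-1,[0,0,0],[0,0,0]],[-1,[-4,0.4,0],[0,0,0]],[-1,[0,0,0],[0,0,0]],[-1,[0,0,0],[0,0,0]],[-1,[0,0,0],[0,0,0]]])

```text
t: 9.83
ee_pos: [0.5182, -0.0811, 0.06]
orientation: [3.138, -0.143, 0.001]
wrist_force: [0.8, 0.0, -0.4]
opening: 0.0004
```

```bash
python3 -c "
from h import *
tube('w10')"
```

```text
rect (array([-53.8,  -0.7]), array([ 28.1, 117.3]), 89.9) slope deg 0.06 h@edge 28.3 xmin/max -112.4 4.9 n 19347
t 9.8833 [518.2 -81.1  60. ] tcp edge [-121.9   -0.2   10. ] F [ 0.3 -0.9  0.8] 0.0002
```

Emit:
servo_tool(moves=[[-1,[4,-0.4,0],[0,0,0]],[-1,[3,-0.2,0],[0,0,0]],[-1,[0,0,0],[0,0,0]],[-1,[-4,0.4,0],[0,0,0]],[-1,[0,0,0],[0,0,0]],[-1,[0,0,0],[0,0,0]]])

```text
t: 10.38
ee_pos: [0.5208, -0.0812, 0.0599]
orientation: [-3.138, 0.143, -0.0]
wrist_force: [0.3, 0.8, 0.1]
opening: 0.0004
```

```bash
python3 -c "
from h import *
tube('w10')"
```

```text
rect (array([-51.1,  -0.8]), array([ 28.3, 117.3]), 89.7) slope deg 0.05 h@edge 28.3 xmin/max -109.7 7.5 n 19321
t 10.4333 [521.  -81.3  60. ] tcp edge [-119.1   -0.    10. ] F [-0.8 -1.  -0.8] 0.0003
```

Emit:
servo_tool(moves=[[-1,[4,-0.4,0],[0,0,0]],[-1,[3,-0.2,0],[0,0,0]],[-1,[0,0,0],[0,0,0]],[-1,[-4,0.4,0],[0,0,0]],[-1,[0,0,0],[0,0,0]],[-1,[0,0,0],[0,0,0]]])

```text
t: 10.93
ee_pos: [0.5238, -0.0814, 0.0599]
orientation: [-3.138, 0.143, -0.0]
wrist_force: [-0.2, -0.2, 0.3]
opening: 0.0007
```

```bash
python3 -c "
from h import *
tube('w11')"
```

```text
rect (array([-48.2,  -0.8]), array([ 28.2, 117.2]), 89.7) slope deg 0.05 h@edge 28.3 xmin/max -106.7 10.5 n 19302
t 10.9833 [524.  -81.5  60. ] tcp edge [-116.1    0.    10. ] F [0.7 0.3 1.4] 0.0007
```

Emit:
servo_tool(moves=[[-1,[4,-0.4,0],[0,0,0]],[-1,[3,-0.2,0],[0,0,0]],[-1,[0,0,0],[0,0,0]],[-1,[-4,0.4,0],[0,0,0]],[-1,[0,0,0],[0,0,0]],[-1,[0,0,0],[0,0,0]]])

```text
t: 11.48
ee_pos: [0.5268, -0.0816, 0.0599]
orientation: [-3.138, 0.143, -0.0]
wrist_force: [0.3, -0.2, 0.5]
opening: 0.0007
```

```bash
python3 -c "
from h import *
tube('w12')"
```

```text
rect (array([-45.3,  -0.9]), array([ 28.7, 117.2]), 89.4) slope deg 0.05 h@edge 28.3 xmin/max -103.7 13.3 n 19283
t 11.5333 [527.  -81.7  60. ] tcp edge [-1.131e+02  1.000e-01  1.000e+01] F [0.2 0.3 0.4] 0.0006
```

View pics/w12.png

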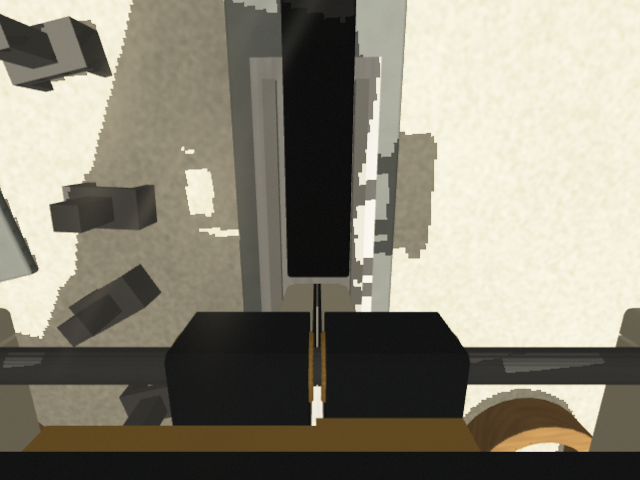

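```bash
python3 -c "
from h import *
z=np.load('/tmp/w12.npz'); E=edgef(cloud(z['d'],'wrist',z['T']))*1000
for v in range(262,300,2): print(v,E[v,330].round(1),z['im'][v,330])"
```

```text
262 [-88.6  -6.3  28. ] [13 12 12]
264 [-89.6  -6.3  27.9] [14 15 14]
266 [-90.7  -6.3  27.4] [12 13 12]
268 [-91.4  -6.3  28.1] [13 11 13]
270 [-92.4  -6.3  28.1] [13 12 14]
272 [-93.   -6.3  28.8] [12 11 12]
274 [-94.4  -6.3  27.6] [15 14 14]
276 [-95.1  -6.3  28.5] [34 33 30]
278 [-96.2  -6.3  28.1] [130 125 113]
280 [-97.4  -6.3  27.4] [128 123 113]
282 [-98.3  -6.3  27.7] [128 121 111]
284 [-103.8   -6.8   16.4] [114 108  89]
286 [-103.6   -6.7   19.5] [113 107  89]
288 [-103.6   -6.6   22.1] [113 107  88]
290 [-103.9   -6.5   23.7] [114 107  88]
292 [-103.7   -6.4   26.5] [115 109  89]
294 [-103.8   -6.3   28.6] [112 106  87]
296 [-103.9   -6.3   30.5] [113 106  87]
298 [-104.1   -6.2   32.1] [114 108  89]
```

Emit:
servo_tool(moves=[[-1,[4,-0.4,0],[0,0,0]],[-1,[3,-0.2,0],[0,0,0]],[-1,[0,0,0],[0,0,0]],[-1,[-4,0.4,0],[0,0,0]],[-1,[0,0,0],[0,0,0]],[-1,[0,0,0],[0,0,0]]])

```text
t: 12.03
ee_pos: [0.5298, -0.0818, 0.0599]
orientation: [-3.138, 0.143, -0.0]
wrist_force: [0.3, -0.9, 0.4]
opening: -0.0001
```

```bash
python3 -c "
from h import *
tube('w13')"
```

```text
rect (array([-42.2,  -0.9]), array([ 28.5, 117.2]), 89.6) slope deg 0.06 h@edge 28.3 xmin/max -100.7 16.4 n 19312
t 12.0833 [530.  -81.9  60. ] tcp edge [-1.1e+02  1.0e-01  1.0e+01] F [0.  0.2 0.6] 0.0006
```

```bash
sed -i 's/+0.0095/+0.0115/' h.py
```

Emit:
servo_tool(moves=[[-1,[4,-0.4,0],[0,0,0]],[-1,[3,-0.2,0],[0,0,0]],[-1,[0,0,0],[0,0,0]],[-1,[-4,0.4,0],[0,0,0]],[-1,[0,0,0],[0,0,0]],[-1,[0,0,0],[0,0,0]]])

```text
t: 12.58
ee_pos: [0.5328, -0.082, 0.0599]
orientation: [-3.138, 0.143, -0.0]
wrist_force: [0.1, -0.2, 0.5]
opening: 0.0006
```

```bash
python3 -c "
from h import *
tube('w14')"
```

```text
rect (array([-37. ,  -0.9]), array([ 28.1, 112.7]), 89.9) slope deg 0.04 h@edge 28.3 xmin/max -93.3 19.3 n 19224
t 12.6333 [533.  -82.1  60. ] tcp edge [-107.1    0.2   10. ] F [-0.1 -0.6 -0. ] 0.0005
```

Emit:
servo_tool(moves=[[-1,[4,-0.4,0],[0,0,0]],[-1,[3,-0.2,0],[0,0,0]],[-1,[0,0,0],[0,0,0]],[-1,[-4,0.4,0],[0,0,0]],[-1,[0,0,0],[0,0,0]],[-1,[0,0,0],[0,0,0]]])

```text
t: 13.13
ee_pos: [0.5358, -0.0822, 0.0599]
orientation: [-3.138, 0.143, 0.0]
wrist_force: [-0.5, -0.9, 0.8]
opening: 0.0006
```

```bash
python3 -c "
from h import *
tube('w15')"
```

```text
rect (array([-33.9,  -1. ]), array([ 28.1, 112.8]), 89.9) slope deg -0.04 h@edge 28.2 xmin/max -90.3 22.5 n 19207
t 13.1833 [535.9 -82.2  60. ] tcp edge [-104.1    0.3   10. ] F [0.  0.2 1. ] 0.0006
```

Emit:
servo_tool(moves=[[-1,[4,-0.4,0],[0,0,0]],[-1,[2.5,-0.2,0],[0,0,0]],[-1,[0,0,0],[0,0,0]],[-1,[-4,0.4,0],[0,0,0]],[-1,[0,0,0],[0,0,0]],[-1,[0,0,0],[0,0,0]]])

```text
t: 13.68
ee_pos: [0.5383, -0.0824, 0.0599]
orientation: [-3.138, 0.143, 0.0]
wrist_force: [0.2, -0.4, -0.3]
opening: 0.0008
```

```bash
python3 -c "
from h import *
tube('w16')"
```

```text
rect (array([-29.6,  -1.1]), array([ 28.1, 110.5]), 89.9) slope deg -5.55 h@edge 28.3 xmin/max -84.9 25.6 n 19615
t 13.7333 [538.5 -82.5  60. ] tcp edge [-101.6    0.3   10. ] F [0.8 0.4 0.1] 0.0004
```

```bash
python3 -c "
from h import *
tube('w16b')"
```

```text
rect (array([-29.4,  -1.1]), array([ 28.1, 110.9]), 89.9) slope deg -5.53 h@edge 28.3 xmin/max -84.8 26.1 n 19612
t 13.7833 [538.5 -82.5  60. ] tcp edge [-101.5    0.2   10. ] F [-0.   0.5  0.3] 0.0005
```

Tipped at slope -5.5° with nothing touching it. Now for the clip at (577,39), which is the nearest grey one.

Emit:
servo_tool(moves=[[-1,[-3,0,30],[0,0,0]],[0,[0,0,35],[0,0,-1]],[0,[10,30,10],[0,0,-1]],[0,[10,31,0],[0,0,-0.6]],[0,[10,31,0],[0,0,0]],[0,[11,30,-15],[0,0,0]],[0,[0,0,-15],[0,0,0]],[0,[0,0,0],[0,0,0]],[0,[0,0,0],[0,0,0]]])

```text
t: 14.53
ee_pos: [0.5757, 0.0398, 0.1042]
orientation: [3.134, -0.212, -0.004]
wrist_force: [1.1, -0.8, -0.1]
opening: 0.045
```

```bash
cat >> h.py <<'E'
def clip(name,near):
    shot("wrist",name); z=np.load(f"/tmp/{name}.npz"); P=cloud(z["d"],"wrist",z["T"]); n=near
    m=(z["d"]>0)&(abs(P[...,0]-n[0])<0.035)&(abs(P[...,1]-n[1])<0.035)&(P[...,2]>0.048)&(P[...,2]<0.059)
    print(pose()[0],observe()["t"])
    if m.sum(): print("post",rect(P,m),P[m][:,2].mean().round(4),m.sum())
    m=(z["d"]>0)&(abs(P[...,0]-n[0])<0.035)&(abs(P[...,1]-n[1])<0.035)&(P[...,2]>0.02)&(P[...,2]<0.027)
    if m.sum(): print("plate",rect(P,m),m.sum())
    print("tcp minus near",)
E
python3 -c "
from h import *
clip('w17',(0.577,0.039))"
```

```text
[576.3  39.1 105.1] 14.5833
post (array([577.4,  39.7]), array([13.2, 14.9]), 82.4) 0.0539 496
plate (array([577.6,  39.7]), array([41.9, 24.4]), 82.1) 1385
tcp minus near
```

View pics/w17.png

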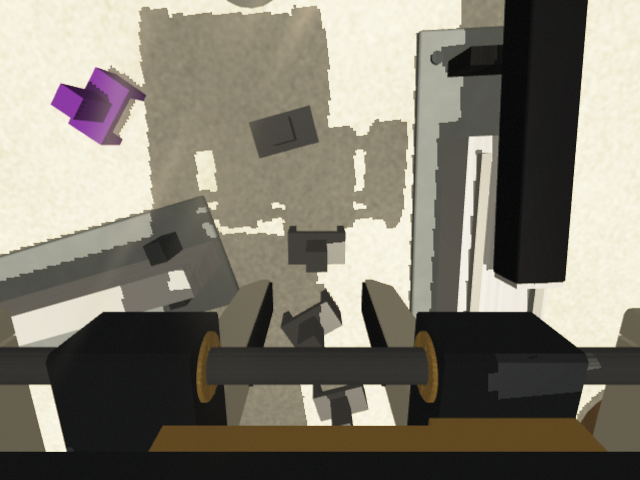

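The grey target clip sits at (316,245), centred between the fingers; purple (103,105) is left alone.

Emit:
servo_tool(moves=[[0,[1,0.6,-25],[0,0,0]],[0,[0,0,-25],[0,0,0]],[0,[0,0,-15],[0,0,0]],[0,[0,0,-9],[0,0,0]],[0,[0,0,0],[0,0,0]],[-1,[0,0,0],[0,0,0]],[-1,[0,0,0],[0,0,0]],[-1,[0,0,0],[0,0,0]],[-1,[0,0,0],[0,0,0]],[-1,[0,0,0],[0,0,0]],[-1,[0,0,0],[0,0,0]],[-1,[0,0,25],[0,0,0]],[-1,[0,0,35],[0,0,0]],[-1,[0,0,35],[0,0,0]],[-1,[0,0,15],[0,0,0]],[-1,[0,0,0],[0,0,0]],[-1,[0,0,0],[0,0,0]]], force=20)

```text
t: 16.0
ee_pos: [0.5779, 0.0401, 0.1417]
orientation: [3.134, -0.213, 0.003]
wrist_force: [0.1, -0.2, -0.5]
opening: 0.0138
```

```bash
python3 -c "
from h import *
shot('wrist','w18');print(pose(),observe()['opening'],edgef(observe()['ee_pos'])); shot('scene','s18')"
```

```text
(array([576.9,  40.3, 140.2]), array([[ 0.991, -0.136, -0.001],
       [-0.136, -0.991,  0.   ],
       [-0.001,  0.   , -1.   ]])) 0.013758314697936825 [-0.07423456  0.12595704  0.09017901]
```

View pics/w18.png

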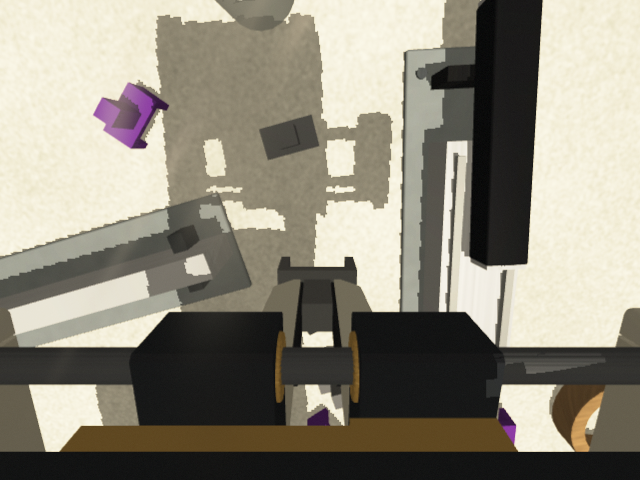

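Emit:
servo_tool(moves=[[-1,[11,-22,0],[0,0,1.4]],[-1,[11,-22,0],[0,0,1.3]],[-1,[11,-22,0],[0.2,2,0]],[-1,[11,-22,0],[0.2,2,0]],[-1,[11,-22,0],[0.1,1.5,0]],[-1,[12,-23.5,0],[0,0,0]],[-1,[0,0,-10],[0,0,0]],[-1,[0,0,0],[0,0,0]],[-1,[0,0,0],[0,0,0]],[-1,[0,0,0],[0,0,0]]])

```text
t: 16.93
ee_pos: [0.6434, -0.0921, 0.1298]
orientation: [-3.129, 0.138, 0.155]
wrist_force: [0.3, 0.0, -0.8]
opening: 0.014
```

```bash
python3 -c "
from h import *
shot('wrist','w19');print(pose(),observe()['opening'],edgef(observe()['ee_pos'])*1000); shot('side','d19')
R0=R.from_euler('z',-EYAW).as_matrix()@R.from_rotvec(observe()['orientation']).as_matrix();print(R0.round(3))
z=np.load('/tmp/w19.npz'); E=edgef(cloud(z['d'],'wrist',z['T'])); d=z['d']
m=(d>0)&(E[...,2]>0.015)&(E[...,2]<0.035)&(abs(E[...,1])<0.02)&(E[...,0]>0.02)&(E[...,0]<0.1); print(rect(E,m),m.sum())
m=(d>0)&(E[...,2]>0.045)&(E[...,2]<0.07)&(abs(E[...,1])<0.025)&(E[...,0]>-0.02)&(E[...,0]<0.03); print('clip',rect(E,m),m.sum())
"
```

```text
(array([643.8, -92.1, 130.6]), array([[ 0.991, -0.088, -0.097],
       [-0.087, -0.996,  0.009],
       [-0.098, -0.001, -0.995]])) 0.014023286794310601 [4.17434584e+00 5.83696515e-02 8.05592943e+01]
[[ 0.995  0.001 -0.097]
 [ 0.001 -1.     0.   ]
 [-0.097 -0.    -0.995]]
(array([54.8, -1.1]), array([28.1, 69.5]), 89.9) 5260
clip (array([11.3, -0.2]), array([ 7.1, 42. ]), 0.1) 430
```

View pics/w19.png

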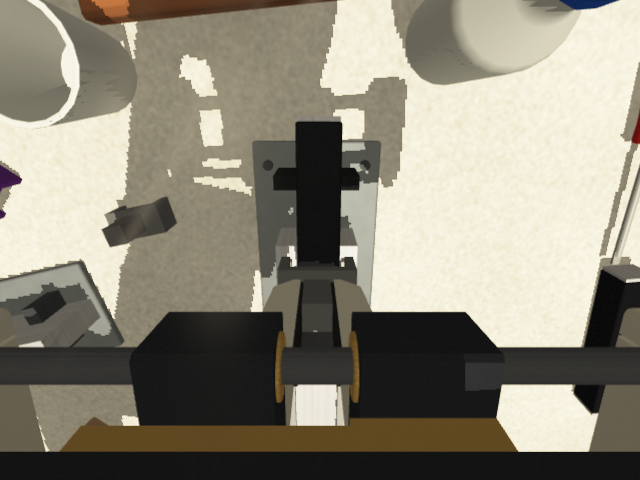

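View pics/d19.png

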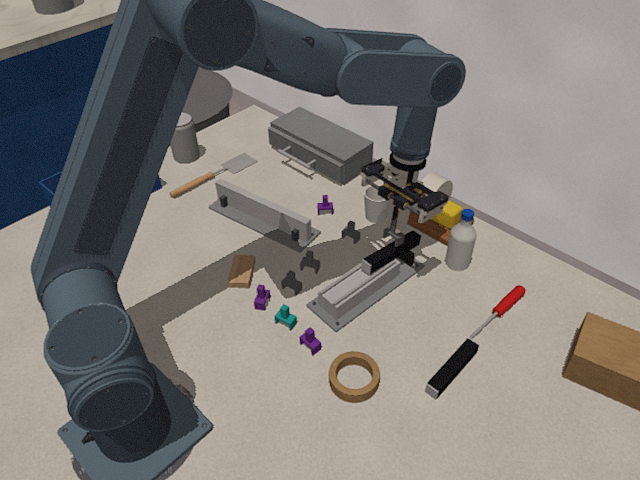

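Emit:
servo_tool(moves=[[-1,[0,-1,-5],[0,0,0]],[-1,[0,0,-5],[0,0,0]],[-1,[0,0,-8],[0,0,0]],[-1,[0,0,-8],[0,0,0]],[-1,[0,0,-6],[0,0,0]],[-1,[0,0,-3],[0,0,0]],[-1,[0,0,-2],[0,0,0]],[-1,[0,0,0],[0,0,0]],[-1,[0,0,0],[0,0,0]]])

```text
t: 17.78
ee_pos: [0.6446, -0.0945, 0.094]
orientation: [-3.13, 0.14, 0.151]
wrist_force: [0.5, 0.3, -0.0]
opening: 0.0139
```

```bash
cat > chk.py <<'E'
from h import *
import sys
n=sys.argv[1]
shot('wrist',n);print(pose()[0],observe()['t'],observe()['opening'],(edgef(observe()['ee_pos'])*1000).round(1),observe()['wrist_force'].round(1))
z=np.load(f'/tmp/{n}.npz'); E=edgef(cloud(z['d'],'wrist',z['T'])); d=z['d']
m=(d>0)&(E[...,2]>0.012)&(E[...,2]<0.029)&(abs(E[...,1])<0.02)&(E[...,0]>0.025)&(E[...,0]<0.12); q=E[m]; print('tube',rect(E,m),np.degrees(np.polyfit(q[:,0],q[:,2],1)[0]))
m=(d>0)&(E[...,2]>0.029)&(E[...,2]<0.07)&(abs(E[...,1])<0.025)&(E[...,0]>0.006)&(E[...,0]<0.03); print('clip',rect(E,m),E[m][:,2].min(),m.sum())
E
python3 chk.py w20
```

```text
[644.7 -94.5  94.2] 17.8333 0.013634997900977863 [ 5.4 -2.2 44.2] [ 0.  -0.2  0.6]
tube (array([57.3, -1.1]), array([28.1, 64.6]), 89.8) -5.898462797754065
clip (array([11.8, -2.4]), array([44.1, 11.7]), 89.9) 0.029040494314434825 3639
```

View pics/w20.png

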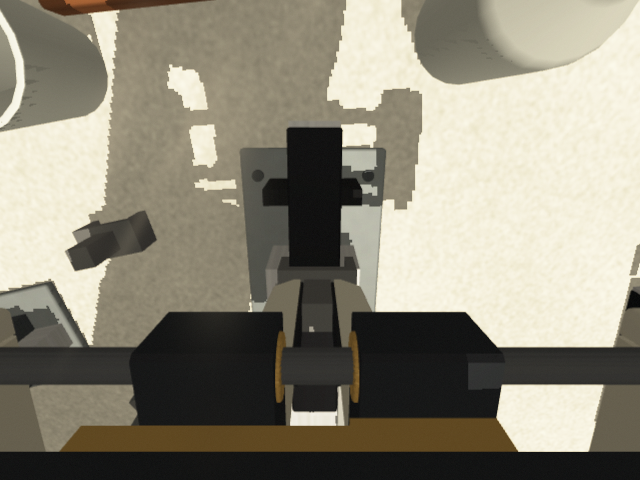

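Emit:
servo_tool(moves=[[-1,[0,1.1,-1.5],[0,0,0]],[-1,[0,0,-1.5],[0,0,0]],[-1,[0,0,0],[0,0,0]],[-1,[0,0,0],[0,0,0]],[-1,[0,0,0],[0,0,0]]])

```text
t: 18.25
ee_pos: [0.6447, -0.0932, 0.0911]
orientation: [-3.13, 0.139, 0.15]
wrist_force: [0.3, 0.2, 0.6]
opening: 0.0136
```

```bash
python3 chk.py w21
```

```text
[644.7 -93.3  91.1] 18.3 0.014212236594186349 [ 5.2 -1.  41.1] [0.4 0.3 0.8]
tube (array([57.3, -1.1]), array([28.1, 64.6]), 89.8) -5.865478057637397
clip (array([12. , -1.3]), array([12.1, 44.6]), 0.6) 0.029006686080658525 3743
```

Well aligned and about 1 mm above the tube. Releasing.

Emit:
servo_tool(moves=[[-1,[0,0,-0.8],[0,0,0]],[-0.5,[0,0,0],[0,0,0]],[-0.5,[0,0,0],[0,0,0]],[-0.3,[0,0,0],[0,0,0]],[-0.3,[0,0,0],[0,0,0]],[-0.3,[1.2,0,12],[0,0,0]],[-0.3,[2,0,20],[0,0,0]],[-0.3,[3,0,30],[-0.2,-2,0]],[-0.3,[-20,0,30],[-0.2,-2,0]],[-0.3,[-25,0,0],[-0.1,-1.5,0]],[-0.3,[-25,0,0],[0,0,0]],[-0.3,[0,0,0],[0,0,0]],[-0.3,[0,0,0],[0,0,0]]])

```text
t: 19.38
ee_pos: [0.5802, -0.0933, 0.1838]
orientation: [3.138, -0.141, 0.003]
wrist_force: [-0.0, -0.0, -0.9]
opening: 0.0328
```

```bash
cat > chk2.py <<'E'
from h import *
import sys
n=sys.argv[1]
shot('wrist',n);print(pose()[0],observe()['t'],observe()['opening'],(edgef(observe()['ee_pos'])*1000).round(1),observe()['wrist_force'].round(1))
z=np.load(f'/tmp/{n}.npz'); E=edgef(cloud(z['d'],'wrist',z['T'])); d=z['d']; im=z['im']
m=(d>0)&(E[...,2]>0.012)&(E[...,2]<0.04)&(abs(E[...,1])<0.018)&(E[...,0]>-0.09)&(E[...,0]<0.12)&(abs(E[...,0]-0.003)>0.016)
for k in range(3):
    q=E[m]; f=np.polyfit(q[:,0],q[:,2],1); m&=abs(E[...,2]-np.polyval(f,E[...,0]))<0.003
print('tube',rect(E,m),np.degrees(np.arctan(f[0])),f[1])
h=E[...,2]-np.polyval(f,E[...,0])
m=(d>0)&(h>0.033)&(h<0.04)&(abs(E[...,1])<0.02)&(abs(E[...,0])<0.03); print('post top',rect(E,m),E[m][:,2].mean(),m.sum())
m=(d>0)&(h>0.003)&(h<0.009)&(abs(E[...,1])<0.03)&(abs(E[...,0])<0.03); print('plate',rect(E,m),E[m][:,2].mean(),m.sum())
E
python3 chk2.py w22
```

```text
[581.3 -93.5 183.4] 19.4333 0.032260206414701335 [-57.9  -6.9 133.4] [-0.3 -0.5  0.5]
tube (array([ 2.3, -0.9]), array([ 28., 174.]), 89.9) -5.613515176890338 0.028277038471539125
post top (array([ 6.9, -1.1]), array([13.9, 13.4]), 89.9) 0.06384688977152359 480
plate (array([ 4. , -1.2]), array([42.1, 23.1]), 89.9) 0.034016872060485516 1356
```

View pics/w22.png

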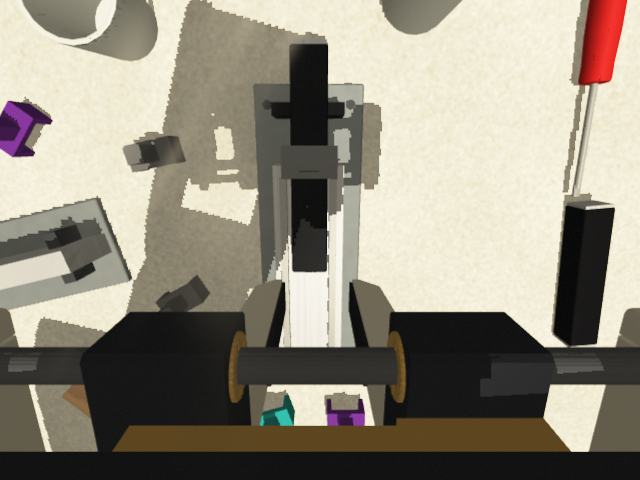

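Emit:
servo_tool(moves=[[0.2,[12,1,0],[0.2,2,0]],[0.2,[12,1,-10],[0.2,2,0]],[0.2,[11.8,0.8,-20],[0.1,1.6,0]],[0.2,[0,0,-20],[0,0,0]],[0.2,[0,0,-20],[0,0,0]],[0.2,[0,0,0],[0,0,0]],[0.2,[0,0,0],[0,0,0]]])

```text
t: 20.02
ee_pos: [0.6166, -0.0903, 0.1107]
orientation: [-3.129, 0.139, 0.158]
wrist_force: [0.4, -1.3, 1.0]
opening: 0.0557
```

```bash
python3 chk2.py w23
```

```text
[617.3 -90.6 112.2] 20.0667 0.055837614395993496 [-22.3  -0.8  62.2] [ 0.4 -0.4  0.2]
tube (array([ 7.6, -1. ]), array([ 28.1, 164. ]), 89.9) -5.657040430040623 0.028322907630411717
post top (array([ 6.9, -1.3]), array([13.9, 14.7]), 89.9) 0.06377422916344705 901
plate (array([ 4. , -1.3]), array([24.8, 42.1]), 0.0) 0.03383035916443399 2307
```

View pics/w23.png

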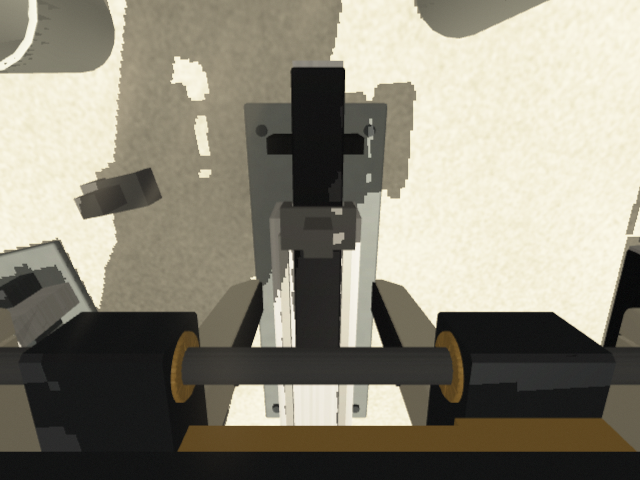

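Emit:
servo_tool(moves=[[0.2,[0,0,-20],[0,0,0]],[0.2,[0,0,-15],[0,0,0]],[0.2,[0,0,-10],[0,0,0]],[0.2,[0,0,-4],[0,0,0]],[0.2,[0,0,0],[0,0,0]],[0.2,[0,0,0],[0,0,0]]])

```text
t: 20.57
ee_pos: [0.6172, -0.0907, 0.0642]
orientation: [-3.131, 0.14, 0.151]
wrist_force: [0.4, -0.8, 0.5]
opening: 0.0559
```

```bash
python3 chk2.py w24
```

```text
[617.4 -90.8  64.4] 20.6167 0.056045306907095874 [-22.2  -0.9  14.4] [ 0.4 -0.7 -0.7]
tube (array([ 2.4, -1. ]), array([ 28.2, 174.8]), 89.8) -5.62373670552335 0.028273042114872082
post top (array([ 6.9, -1.2]), array([15.2, 13.9]), 0.4) 0.063632547492429 1597
plate (array([-5.5, -0. ]), array([59.9, 44.1]), 89.7) 0.033859836816290706 3991
```

Emit:
servo_tool(moves=[[0.2,[0,0,-3],[0,0,0]],[0.2,[0,0,0],[0,0,0]],[-1,[0,0,0],[0,0,0]],[-1,[0,0,0],[0,0,0]],[-1,[0,0,0],[0,0,0]],[-1,[0,0,0],[0,0,0]],[-1,[0,0,0],[0,0,0]],[-1,[0,0,0],[0,0,0]],[-1,[0,0,0],[0,0,0]],[-1,[0,0,5],[0,0,0]],[-1,[0,0,10],[0,0,0]],[-1,[0,0,15],[0,-1.5,0]],[-1,[0,0,20],[-0.2,-2,0]],[-1,[0,0,20],[-0.3,-2.1,0]],[-1,[0,0,0],[0,0,0]],[-1,[0,0,0],[0,0,0]],[-1,[0,0,0],[0,0,0]]], force=60)

```text
t: 22.03
ee_pos: [0.616, -0.0903, 0.1296]
orientation: [-3.138, 0.14, 0.003]
wrist_force: [0.6, 1.0, -2.4]
opening: 0.0274
```

```bash
cat > held.py <<'E'
# pose of held tube and clip relative to tool, from wrist image
from h import *
import sys
n=sys.argv[1]
shot('wrist',n); o=observe(); print(pose()[0],o['t'],o['opening'],o['wrist_force'].round(1))
z=np.load(f'/tmp/{n}.npz'); d=z['d']; P=cloud(d,'wrist',z['T'])
W=np.eye(4); W[:3,:3]=R.from_rotvec(o["orientation"]).as_matrix(); W[:3,3]=o["ee_pos"]
Q=(P-W[:3,3])@W[:3,:3]; Q[...,2]*=-1; Q[...,1]*=-1  # x fwd,y left,z up tool
np.save('/tmp/Q.npy',Q)
m=(d>0)&(Q[...,2]>0.005)&(Q[...,2]<0.03)&(abs(Q[...,1])<0.02)&(Q[...,0]>0.04)&(Q[...,0]<0.2)
for k in range(3):
    q=Q[m]; f=np.polyfit(q[:,0],q[:,2],1); m&=abs(Q[...,2]-np.polyval(f,Q[...,0]))<0.003
print('tube tool frame',rect(Q,m),'slope',np.degrees(np.arctan(f[0])).round(2),'top z at 0',(f[1]*1000).round(1),'xmax',Q[m][:,0].max())
h=Q[...,2]-np.polyval(f,Q[...,0])
m=(d>0)&(h>0.033)&(h<0.04)&(abs(Q[...,1])<0.02)&(Q[...,0]>0.012)&(Q[...,0]<.06); print('post top',rect(Q,m),m.sum())
m=(d>0)&(h>0.003)&(h<0.009)&(abs(Q[...,1])<0.03)&(Q[...,0]>0.012)&(Q[...,0]<.06); print('plate',rect(Q,m),m.sum())
print('yaw tool',np.degrees(np.arctan2(W[1,0],W[0,0])).round(2),'pitch',np.degrees(W[2,0]).round(2))
E
python3 held.py w25
```

```text
[615.8 -90.2 128.9] 22.0833 0.02755051052408086 [ 0.5  0.4 -3.3]
tube tool frame (array([76. , -0.4]), array([28.2, 71.9]), 89.9) slope -0.26 top z at 0 21.2 xmax 0.1119362528614689
post top (array([23.3, -0.6]), array([14., 15.]), 89.3) 1667
plate (array([23.9, -0.6]), array([23.8, 42.2]), 0.0) 3829
yaw tool -5.1 pitch -0.16
```

View pics/w25.png

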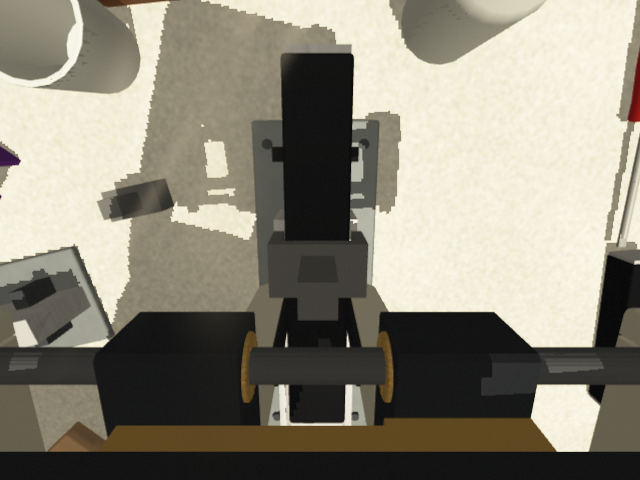

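Emit:
servo_tool(moves=[[-1,[0,10,3],[0,0,0]],[-1,[-4,20,4],[0,0,1]],[-1,[-7,30,4],[0,0,1.2]],[-1,[-9,36,0],[0,0,1.2]],[-1,[-9,36,0],[0,0,1.2]],[-1,[-9,36,0],[0,0,1.2]],[-1,[-9,36,0],[0,0,1.2]],[-1,[-9,36,0],[0,0,1.2]],[-1,[-9,36,0],[0,0,1.2]],[-1,[-9,36,0],[0,0,1.2]],[-1,[-9,36,0],[0,0,1.2]],[-1,[-6,31,0],[0,0,1]],[-1,[-4,21,0],[0,0,0.9]],[-1,[0,12,0],[0,0,0]],[-1,[0,0,0],[0,0,0]],[-1,[0,0,0],[0,0,0]],[-1,[0,0,0],[0,0,0]]])

```text
t: 23.5
ee_pos: [0.5236, 0.3205, 0.1405]
orientation: [3.132, 0.234, -0.002]
wrist_force: [-0.1, -0.6, -3.3]
opening: 0.0271
```

```bash
python3 held.py w26
python3 - <<'E'
from h import *
z=np.load('/tmp/w26.npz'); d=z['d']; P=cloud(d,'wrist',z['T'])
for m in comps(P,d,0.062,0.078,(0.4,0.7,0.05,0.5)): print(" rail",rect(P,m),m.sum(),np.median(P[m][:,2]).round(4))
for m in comps(P,d,0.005,0.011,(0.4,0.7,0.05,0.5)): print(" base",rect(P,m),m.sum(),np.median(P[m][:,2]).round(4))
E
```

```text
[523.8 320.2 140.7] 23.55 0.02752246062855024 [ 0.2 -0.5 -2.5]
tube tool frame (array([75.7, -0.1]), array([28.1, 71.5]), 90.0) slope -0.35 top z at 0 20.3 xmax 0.11146101182631156
post top (array([23.1,  0.2]), array([15. , 14.1]), 0.7) 1685
plate (array([23.7,  0.3]), array([42.3, 23.4]), 90.0) 3775
yaw tool 8.51 pitch -0.05
 rail (array([540.7, 380.7]), array([20.2, 69.8]), 8.6) 3032 0.0703
 rail (array([566.2, 209.5]), array([ 20.5, 186.6]), 8.5) 8189 0.0702
 base (array([678., 183.]), array([24.1,  4.6]), 40.6) 138 0.008
 base (array([566.1, 390.1]), array([35.7, 69.1]), 8.6) 3103 0.0084
 base (array([593.7, 208.8]), array([ 34.8, 184.5]), 8.5) 8774 0.0083
 base (array([503.9, 387. ]), array([19.5, 56.4]), 8.8) 1074 0.0083
 base (array([532.7, 193.9]), array([ 19.7, 172.6]), 8.4) 3776 0.0082
 base (array([507.1,  70.4]), array([24.8,  5.3]), 19.3) 125 0.0082
```

View pics/w26.png

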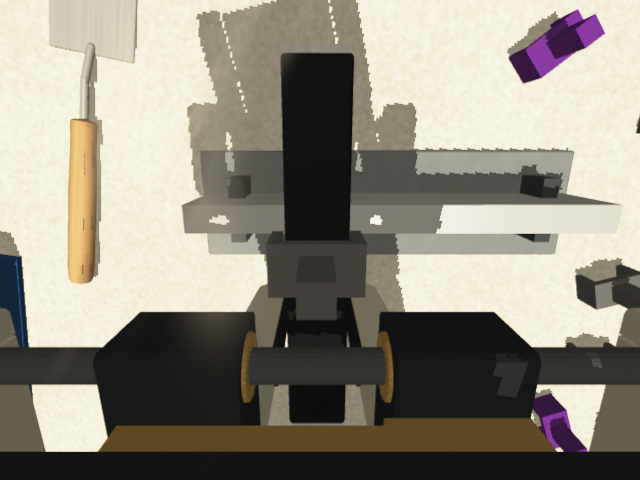

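Emit:
servo_tool(moves=[[-1,[1.6,0.2,-10],[0,-0.3,0]],[-1,[0,0,-15],[0,0,0]],[-1,[0,0,-15],[0,0,0]],[-1,[0,0,-10],[0,0,0]],[-1,[0,0,-7],[0,0,0]],[-1,[0,0,-3],[0,0,0]],[-1,[0,0,0],[0,0,0]],[-1,[0,0,0],[0,0,0]],[-1,[0,0,0],[0,0,0]]])

```text
t: 24.3
ee_pos: [0.5258, 0.3219, 0.082]
orientation: [-3.133, -0.235, -0.011]
wrist_force: [0.2, 0.1, -2.8]
opening: 0.0276
```

```bash
cat > railchk.py <<'E'
from h import *
import sys
n=sys.argv[1]; z=np.load(f'/tmp/{n}.npz'); d=z['d']; P=cloud(d,'wrist',z['T']); Q=np.load('/tmp/Q.npy')
nv=np.array([np.cos(np.radians(8.5)),np.sin(np.radians(8.5))])
for m in comps(P,d,0.066,0.074,(0.4,0.7,0.05,0.5),400):
    r=rect(P,m); print(" rail",r,'line',(r[0]@nv).round(1),np.median(P[m][:,2]).round(4))
print("tcp line",(pose()[0][:2]@nv).round(1))
E
python3 held.py w27; python3 railchk.py w27
```

```text
[525.7 322.   82.1] 24.35 0.02785903286778747 [ 0.  -0.8 -1.5]
tube tool frame (array([75.9, -0.6]), array([28.1, 71.7]), 89.9) slope -0.33 top z at 0 20.5 xmax 0.11173755367479012
post top (array([23.1, -0.2]), array([15.3, 14. ]), 0.6) 1687
plate (array([23.8, -0.2]), array([42.3, 23.5]), 89.9) 3776
yaw tool 8.6 pitch 0.39
 rail (array([540.8, 378.6]), array([20.9, 74.4]), 8.5) line 590.8 0.0703
 rail (array([563. , 231.1]), array([ 20.7, 156.1]), 8.5) line 591.0 0.0702
tcp line 567.5
```

Emit:
servo_tool(moves=[[-1,[-0.7,0,-2],[0,0,0]],[-1,[0,0,-1.5],[0,0,0]],[-1,[0,0,0],[0,0,0]],[-1,[0,0,0],[0,0,0]],[-1,[0,0,0],[0,0,0]]])

```text
t: 24.77
ee_pos: [0.5245, 0.3219, 0.0779]
orientation: [3.133, 0.236, 0.009]
wrist_force: [-0.9, 0.2, -1.1]
opening: 0.0274
```

```bash
python3 held.py w28; python3 railchk.py w28
```

```text
[524.5 321.9  77.9] 24.8167 0.027510402661418413 [-0.8  1.2 -0.9]
tube tool frame (array([75.8, -0.4]), array([28.2, 71.6]), 89.9) slope -0.31 top z at 0 20.6 xmax 0.1115552137944948
post top (array([23.1, -0.1]), array([15.2, 14. ]), 0.3) 1687
plate (array([23.8, -0.1]), array([23.6, 42.2]), 0.0) 3799
yaw tool 8.61 pitch 0.32
 rail (array([540.9, 378.6]), array([20.7, 74.7]), 8.4) line 590.9 0.0703
 rail (array([562.7, 233.4]), array([ 20.8, 152.9]), 8.5) line 591.0 0.0702
tcp line 566.3
```

Emit:
servo_tool(moves=[[-1,[0,0,-0.5],[0,0,0]],[-1,[0,0,0],[0,0,0]],[-0.3,[0,0,0],[0,0,0]],[-0.3,[0,0,0],[0,0,0]],[-0.1,[0,0,0],[0,0,0]],[-0.1,[0,0,0],[0,0,0]],[-0.1,[0,0,0],[0,0,0]],[-0.1,[0,0,10],[0,0,0]],[-0.1,[0,0,20],[0,0,0]],[-0.1,[0,0,30],[0,0,0]],[-0.1,[-10,0,30],[0,0,0]],[-0.1,[-10,0,10],[0,0,0]],[-0.1,[0,0,0],[0,0,0]],[-0.1,[0,0,0],[0,0,0]]])

```text
t: 25.98
ee_pos: [0.504, 0.3219, 0.1775]
orientation: [3.133, 0.237, 0.01]
wrist_force: [-0.2, 0.1, -1.0]
opening: 0.0422
```

```bash
cat > onrail.py <<'E'
from h import *
import sys
n=sys.argv[1]; shot('wrist',n); o=observe(); print(pose()[0],o['t'],o['opening'])
z=np.load(f'/tmp/{n}.npz'); d=z['d']; P=cloud(d,'wrist',z['T'])
a=np.radians(8.5); Rz=np.array([[np.cos(a),np.sin(a),0],[-np.sin(a),np.cos(a),0],[0,0,1]])
L=(P-np.array([0.5578,0.2662,0.070]))@Rz.T
for m in comps(P,d,0.066,0.074,(0.4,0.7,0.05,0.5),400): print(" rail L",rect(L,m))
for yc in [float(s) for s in sys.argv[2:]]:
    m=(d>0)&(abs(L[...,1]-yc)<0.018)&(abs(L[...,0])<0.12)&(abs(L[...,0])>0.02)&(L[...,2]>0.018)&(L[...,2]<0.04)
    for k in range(3):
        q=L[m]; f=np.polyfit(q[:,0],q[:,2],1); m&=abs(L[...,2]-np.polyval(f,L[...,0]))<0.003
    print('tube',rect(L,m),'slope',np.degrees(f[0]).round(2),'top',f[1].round(4))
    s=(d>0)&(abs(L[...,1]-yc)<0.03)&(abs(L[...,0])<0.04)
    m=s&(L[...,2]>0.031)&(L[...,2]<0.037); print('plate',rect(L,m),L[m][:,2].mean().round(4))
    m=s&(L[...,2]>0.058)&(L[...,2]<0.068); print('post',rect(L,m),L[m][:,2].mean().round(4))
E
python3 onrail.py w29 0.055
```

```text
[503.7 321.5 176.3] 26.0333 0.041950791727566876
 rail L (array([ -0.2, 113. ]), array([75.1, 20.2]), 90.0)
 rail L (array([ -0.1, -55.7]), array([ 20.1, 189.5]), 0.0)
tube (array([-1.3, 59.4]), array([175.8,  27.2]), 0.0) slope -0.01 top 0.0283
plate (array([-1.7, 60. ]), array([42.1, 24.3]), 89.9) 0.0343
post (array([-1.5, 60.1]), array([13.8, 13.3]), 0.4) 0.0643
```

View pics/w29.png

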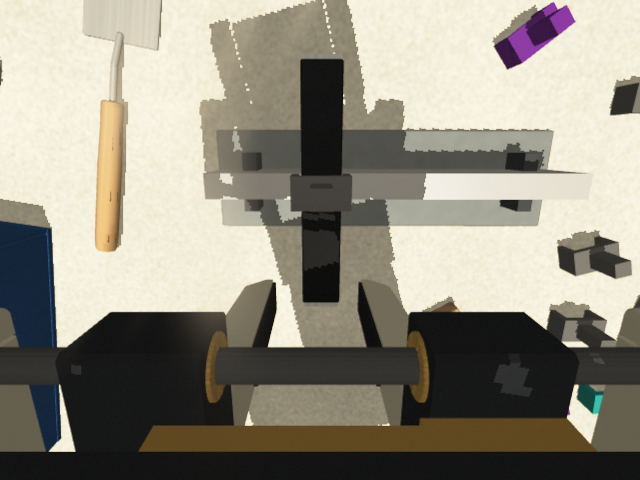

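Tube one is balanced: slope 0, clip 1.6 mm off the rail line. Next the short tube.

Emit:
servo_tool(moves=[[0,[-2,-20,8],[0,0,0]],[0,[-4,-38,8],[0,0,-0.5]],[0,[-4,-38,8],[0,0,-0.5]],[0,[-4,-38,8],[0,0,-0.5]],[0,[-4,-38,8],[0,0,-0.5]],[0,[-4,-38,8],[0,0,-0.5]],[0,[-4,-38,8],[0,0,-0.5]],[0,[-4,-38,8],[0,0,-0.5]],[0,[-4,-38,8],[0,0,-0.5]],[0,[-4,-38,0],[0,0,-0.5]],[0,[-4,-38,0],[0,0,-0.5]],[0,[-4,-38,0],[0,0,-0.5]],[0,[-4,-38,0],[0,0,-0.5]],[0,[-4,-38,0],[0,0,-0.5]],[0,[-4,-38,0],[0,0,-0.5]],[0,[-4,-38,0],[0,0,-0.5]],[0,[-4,-38,0],[0,0,-1]],[0,[-4,-38,0],[0,0,0]],[0,[0,0,0],[0,0,0]],[0,[0,0,0],[0,0,0]]])

```text
t: 27.7
ee_pos: [0.4332, -0.3458, 0.2463]
orientation: [-3.139, 0.003, -0.003]
wrist_force: [-1.1, 0.1, -0.1]
opening: 0.0466
```

Run:
```python
from h import *
p,Rm=pose(); print(p,np.degrees(np.arctan2(Rm[1,0],Rm[0,0])),observe()['t']); shot("wrist","w30")
z=np.load("/tmp/w30.npz"); P=cloud(z["d"],"wrist",z["T"])
for m in comps(P,z["d"],0.022,0.033,(0.35,0.65,-0.55,-0.25)): print(" tube",rect(P,m),m.sum(),np.median(P[m][:,2]).round(4))
```

```text
[ 433.2 -345.8  246.3] -0.11459140623778596 27.7
 tube (array([ 503.5, -357.2]), array([148.9,  28. ]), 0.3) 3822 0.0283
 tube (array([ 376.3, -262.3]), array([48. , 16.7]), 22.4) 491 0.0301
```

View pics/w30.png

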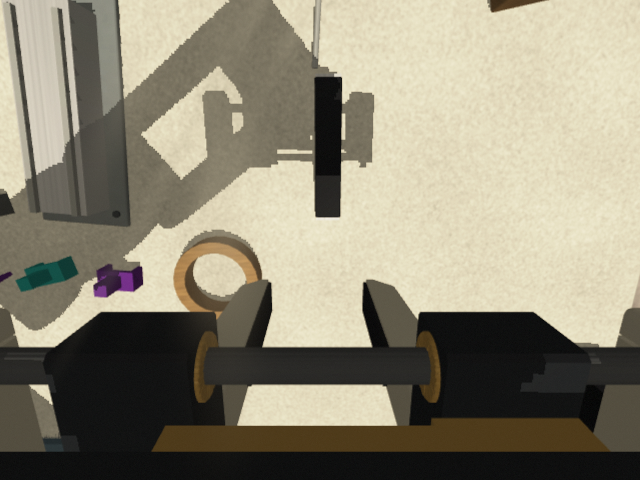

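Emit:
servo_tool(moves=[[0.3,[20,-4,-20],[0,0,0.4]],[0.3,[25,-4,-25],[0,0,0]],[0.3,[25,-3.5,-25],[0,0,0]],[0.3,[0,0,-30],[0,0,0]],[0.3,[0,0,-30],[0,0,0]],[0.3,[0,0,-30],[0,0,0]],[0.3,[0,0,-30],[0,0,0]],[0.3,[0,0,-25],[0,0,0]],[0.3,[0,0,-15],[0,0,0]],[0.3,[0,0,-6],[0,0,0]],[0.3,[0,0,0],[0,0,0]],[0.3,[0,0,0],[0,0,0]]])

```text
t: 28.75
ee_pos: [0.5049, -0.3549, 0.0135]
orientation: [3.141, 0.016, 0.008]
wrist_force: [0.3, -0.6, 0.2]
opening: 0.0607
```

Run:
```python
from h import *
p,Rm=pose(); print(p,np.degrees(np.arctan2(Rm[1,0],Rm[0,0])),observe()['t'],observe()['opening']); shot("wrist","w31")
z=np.load("/tmp/w31.npz"); P=cloud(z["d"],"wrist",z["T"])
for m in comps(P,z["d"],0.022,0.033,(0.35,0.65,-0.55,-0.25)): print(" tube",rect(P,m),m.sum(),np.median(P[m][:,2]).round(4))
```

```text
[ 504.9 -354.9   13.5] 0.5729386976834859 28.75 0.06072715353755755
 tube (array([ 531.5, -357.2]), array([93.9, 28.1]), 0.0) 12175 0.0282
 tube (array([ 509.1, -388.6]), array([10.7, 21.9]), 50.5) 424 0.0276
 tube (array([ 508.6, -321.6]), array([21.7, 10.1]), 41.4) 415 0.0277
 tube (array([ 450.7, -357.3]), array([26.5, 27.9]), 0.2) 2211 0.0283
```

View pics/w31.png

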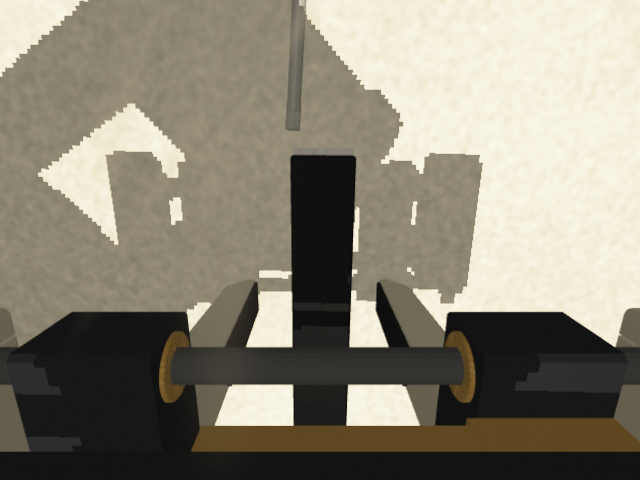

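Emit:
servo_tool(moves=[[0.3,[0,-2,-3],[0,0,-0.4]],[0.3,[0,0,0],[0,0,0]],[-1,[0,0,0],[0,0,0]],[-1,[0,0,0],[0,0,0]],[-1,[0,0,0],[0,0,0]],[-1,[0,0,0],[0,0,0]],[-1,[0,0,0],[0,0,0]],[-1,[0,0,0],[0,0,0]],[-1,[0,0,15],[0,0,0]],[-1,[0,0,30],[0,0,0]],[-1,[0,0,35],[0,0,0]],[-1,[0,0,20],[0,0,0]],[-1,[0,0,0],[0,0,0]],[-1,[0,0,0],[0,0,0]]], force=45)

```text
t: 29.97
ee_pos: [0.5047, -0.3581, 0.1107]
orientation: [3.139, 0.003, 0.01]
wrist_force: [-0.7, 0.2, -2.6]
opening: 0.0275
```

```bash
python3 held.py w32 2>&1 | head -3; python3 -c "
from h import *
print((edgef(observe()['ee_pos'])*1000).round(1), pose()[1][1,0])"
```

```text
[ 503.8 -357.2  109. ] 30.0167 0.027639160054307083 [-0.4  0.4 -2.8]
tube tool frame (array([57.4, -1.2]), array([28.1, 34.9]), 89.9) slope -0.94 top z at 0 20.5 xmax 0.07486747749928001
post top (array([0., 0.]), array([0., 0.]), 0.0) 0
[-111.7 -276.4   59. ] 0.002
```

Emit:
servo_tool(moves=[[-1,[6,16,2],[0,0,0]],[-1,[12,33,0],[0,0,-1]],[-1,[12,33,0],[0,0,-1]],[-1,[12,33,0],[0,0,-1]],[-1,[12,33,0],[0,0,-1]],[-1,[12,33,0],[0,0,-1.2]],[-1,[12,33,0],[0,0,0]],[-1,[12,33,0],[0,0,0]],[-1,[8,22,-10],[0,0,0]],[-1,[0,0,-10],[0,0,0]],[-1,[0,0,0],[0,0,0]],[-1,[0,0,0],[0,0,0]]])

```text
t: 31.02
ee_pos: [0.6004, -0.0885, 0.0894]
orientation: [3.139, -0.139, -0.0]
wrist_force: [-0.1, -0.1, -2.9]
opening: 0.0274
```

```bash
python3 held.py w33 2>&1 | head -2
python3 - <<'E'
from h import *
print((edgef(observe()['ee_pos'])*1000).round(1), pose()[1])
z=np.load('/tmp/w33.npz'); E=edgef(cloud(z['d'],'wrist',z['T'])); d=z['d']
m=(d>0)&(E[...,2]>0.045)&(E[...,2]<0.085)&(abs(E[...,1])<0.02)&(E[...,0]>-0.01)&(E[...,0]<0.1);q=E[m]; print(rect(E,m),np.polyfit(q[:,0],q[:,2],1))
E
```

```text
[601.2 -89.3  90.5] 31.0667 0.02749268730901332 [-0.3 -0.6 -1.5]
tube tool frame (array([56.6,  0.5]), array([28. , 33.2]), 90.0) slope -1.36 top z at 0 17.9 xmax 0.07323846409491123
[-38.5  -0.9  40.5] [[ 0.996 -0.089  0.002]
 [-0.089 -0.996 -0.001]
 [ 0.002  0.    -1.   ]]
(array([12.4, -0.4]), array([28.1, 44.7]), 90.0) [-0.0140094   0.05735041]
```

View pics/w33.png

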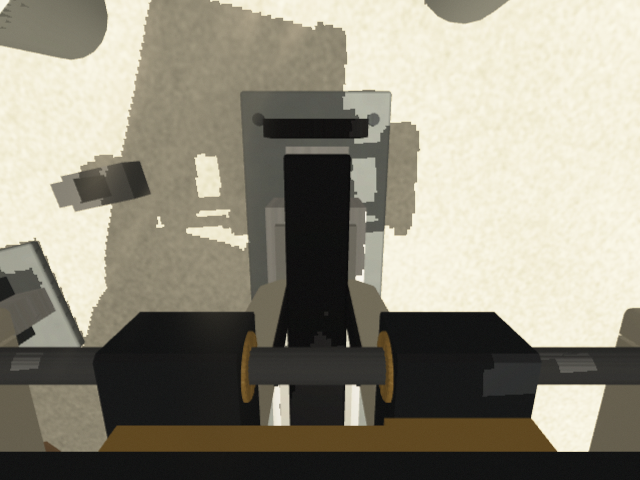

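Emit:
servo_tool(moves=[[-1,[0,0.5,-8],[-0.1,-1.3,0]],[-1,[0,0,-8],[0,0,0]],[-1,[0,0,-6],[0,0,0]],[-1,[0,0,-3],[0,0,0]],[-1,[0,0,0],[0,0,0]],[-1,[0,0,0],[0,0,0]]])

```text
t: 31.57
ee_pos: [0.6024, -0.0887, 0.067]
orientation: [3.136, -0.141, 0.043]
wrist_force: [0.4, 0.1, -2.0]
opening: 0.0278
```

```bash
python3 held.py w34 2>&1 | head -2
python3 - <<'E'
from h import *
print((edgef(observe()['ee_pos'])*1000).round(1))
z=np.load('/tmp/w34.npz'); E=edgef(cloud(z['d'],'wrist',z['T'])); d=z['d']
m=(d>0)&(E[...,2]>0.015)&(E[...,2]<0.085)&(abs(E[...,1])<0.02)&(E[...,0]>-0.01)&(E[...,0]<0.1);q=E[m]; print(rect(E,m),np.polyfit(q[:,0],q[:,2],1))
E
```

```text
[602.7 -88.6  67.4] 31.6167 0.027507726605371152 [ 0.3  0.3 -1.7]
tube tool frame (array([56.9, -0.5]), array([28.2, 33.8]), 89.9) slope -1.1 top z at 0 18.5 xmax 0.07378344734609758
[-37.1  -0.1  17.4]
(array([13.1, -0.6]), array([28.1, 46.2]), 89.8) [0.01528105 0.03600485]
```

Emit:
servo_tool(moves=[[-1,[0,0,-3],[0,0.8,0]],[-1,[0,0,-2.5],[0,0,0]],[-1,[0,0,-1.5],[0,0,0]],[-1,[0,0,0],[0,0,0]],[-1,[0,0,0],[0,0,0]]])

```text
t: 32.03
ee_pos: [0.6029, -0.0883, 0.0606]
orientation: [3.136, -0.139, 0.024]
wrist_force: [1.2, 0.5, 0.1]
opening: 0.0279
```

```bash
python3 held.py w35 2>&1 | head -2
python3 - <<'E'
from h import *
print((edgef(observe()['ee_pos'])*1000).round(1))
z=np.load('/tmp/w35.npz'); E=edgef(cloud(z['d'],'wrist',z['T'])); d=z['d']
m=(d>0)&(E[...,2]>0.015)&(E[...,2]<0.085)&(abs(E[...,1])<0.02)&(E[...,0]>-0.01)&(E[...,0]<0.1);q=E[m]; print(rect(E,m),np.polyfit(q[:,0],q[:,2],1))
E
```

```text
[602.9 -88.4  60.6] 32.0833 0.027318798216958106 [ 0.2 -0.5  0.8]
tube tool frame (array([57. , -0.3]), array([28.1, 34.1]), 89.8) slope -1.47 top z at 0 18.9 xmax 0.07404104266918744
[-36.9   0.2  10.6]
(array([13.5, -0.1]), array([28.1, 47. ]), 89.8) [-0.00362708  0.02888071]
```

Emit:
servo_tool(moves=[[0,[0,0,0],[0,0,0]],[0,[0,0,0],[0,0,0]],[0,[0,0,0],[0,0,0]],[0,[0,0,0],[0,0,0]],[0,[0,0,15],[0,0.7,0]],[0,[0,0,30],[0,0,0]],[0,[0,0,25],[0,0,0]],[-1,[-30,2.7,0],[0,0,0]],[-1,[-35,3.1,0],[0,0,0]],[-1,[-30,2.7,0],[0,0,0]],[-1,[0,0,0],[0,0,0]]])

```text
t: 33.0
ee_pos: [0.5011, -0.0779, 0.1293]
orientation: [3.137, -0.139, -0.007]
wrist_force: [-0.2, 0.8, -0.1]
opening: 0.0245
```

```bash
python3 -c "
from h import *
tube('w36')"
```

```text
rect (array([-50.6,  -0.1]), array([ 28. , 123.7]), 90.0) slope deg 0.05 h@edge 28.3 xmin/max -112.4 11.2 n 10581
t 33.05 [504.6 -79.  130.1] tcp edge [-135.7    0.8   80.1] F [0.5 0.7 0.3] 0.0203
```

View pics/w36.png

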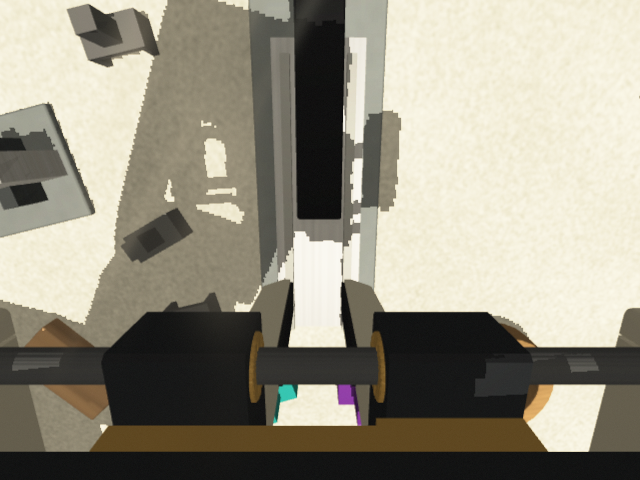

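Emit:
servo_tool(moves=[[-1,[0,-0.8,-25],[0,0,0]],[-1,[0,0,-25],[0,0,0]],[-1,[0,0,-15],[0,0,0]],[-1,[0,0,-4.5],[0,0,0]],[-1,[0,0,0],[0,0,0]],[-1,[8,-0.7,0],[0,0,0]],[-1,[5,-0.5,0],[0,0,0]],[-1,[4,-0.3,0],[0,0,0]],[-1,[4,-0.4,0],[0,0,0]],[-1,[3,-0.3,0],[0,0,0]],[-1,[3,-0.2,0],[0,0,0]],[-1,[0,0,0],[0,0,0]],[-1,[-4,0.4,0],[0,0,0]],[-1,[0,0,0],[0,0,0]],[-1,[0,0,0],[0,0,0]]])

```text
t: 34.3
ee_pos: [0.5304, -0.0826, 0.0607]
orientation: [3.136, -0.14, 0.004]
wrist_force: [-0.5, -0.9, -0.7]
opening: 0.0005
```

```bash
python3 -c "
from h import *
tube('w37')"
```

```text
rect (array([-39.,  -0.]), array([113. ,  28.1]), 0.0) slope deg 0.05 h@edge 28.3 xmin/max -95.5 17.5 n 19061
t 34.35 [530.5 -82.6  60.7] tcp edge [-109.5   -0.6   10.7] F [ 0.4 -1.2 -0.4] 0.0007
```

Emit:
servo_tool(moves=[[-1,[4,-0.4,0],[0,0,0]],[-1,[3,-0.2,0],[0,0,0]],[-1,[0,0,0],[0,0,0]],[-1,[-4,0.4,0],[0,0,0]],[-1,[0,0,0],[0,0,0]],[-1,[0,0,0],[0,0,0]]])

```text
t: 34.85
ee_pos: [0.5332, -0.0827, 0.0606]
orientation: [3.136, -0.14, 0.003]
wrist_force: [-0.1, 0.3, -0.9]
opening: 0.0005
```

```bash
python3 -c "
from h import *
tube('w38')"
```

```text
rect (array([-36.2,  -0.1]), array([ 28. , 112.8]), 90.0) slope deg 0.04 h@edge 28.3 xmin/max -92.7 20.2 n 19045
t 34.9 [533.4 -82.8  60.7] tcp edge [-106.6   -0.5   10.7] F [-0.3 -0.3 -0.6] 0.0007
```

Emit:
servo_tool(moves=[[-1,[4,-0.4,0],[0,0,0]],[-1,[2.5,-0.2,0],[0,0,0]],[-1,[0,0,0],[0,0,0]],[-1,[-4,0.4,0],[0,0,0]],[-1,[0,0,0],[0,0,0]],[-1,[0,0,0],[0,0,0]]])

```text
t: 35.4
ee_pos: [0.5357, -0.0829, 0.0606]
orientation: [3.136, -0.14, 0.003]
wrist_force: [-0.1, -0.7, 0.5]
opening: 0.0003
```

```bash
python3 -c "
from h import *
tube('w39')"
```

```text
rect (array([-34.1,  -0.2]), array([ 28. , 113.1]), 90.0) slope deg 0.05 h@edge 28.3 xmin/max -90.6 22.5 n 19094
t 35.45 [535.9 -83.   60.7] tcp edge [-104.1   -0.4   10.7] F [ 0.4 -0.2  0.8] 0.0004
```

Emit:
servo_tool(moves=[[-1,[4,-0.4,0],[0,0,0]],[-1,[2.5,-0.2,0],[0,0,0]],[-1,[0,0,0],[0,0,0]],[-1,[-4,0.4,0],[0,0,0]],[-1,[0,0,0],[0,0,0]],[-1,[0,0,0],[0,0,0]]])

```text
t: 35.95
ee_pos: [0.5382, -0.0831, 0.0606]
orientation: [3.136, -0.14, 0.003]
wrist_force: [-0.5, -0.3, -0.2]
opening: 0.0004
```

```bash
python3 -c "
from h import *
tube('w40')"
```

```text
rect (array([-31.4,  -0.2]), array([ 28.1, 113.4]), 90.0) slope deg 0.06 h@edge 28.3 xmin/max -88.2 25.3 n 19092
t 36.0 [538.3 -83.2  60.7] tcp edge [-101.6   -0.4   10.7] F [-0.3  0.2  1.4] 0.0005
```

Emit:
servo_tool(moves=[[-1,[4,-0.4,0],[0,0,0]],[-1,[2.5,-0.2,0],[0,0,0]],[-1,[0,0,0],[0,0,0]],[-1,[-4,0.4,0],[0,0,0]],[-1,[0,0,0],[0,0,0]],[-1,[0,0,0],[0,0,0]]])

```text
t: 36.5
ee_pos: [0.5407, -0.0833, 0.0606]
orientation: [3.136, -0.14, 0.003]
wrist_force: [0.1, -0.3, -0.4]
opening: 0.0005
```

```bash
python3 -c "
from h import *
tube('w41')"
```

```text
rect (array([-29. ,  -0.3]), array([ 28. , 113.3]), 90.0) slope deg 0.07 h@edge 28.3 xmin/max -85.6 27.7 n 19106
t 36.55 [540.9 -83.4  60.7] tcp edge [-99.1  -0.4  10.7] F [0.  0.2 0.6] 0.0006
```

Emit:
servo_tool(moves=[[-1,[4,-0.4,0],[0,0,0]],[-1,[2.5,-0.2,0],[0,0,0]],[-1,[0,0,0],[0,0,0]],[-1,[-4,0.4,0],[0,0,0]],[-1,[0,0,0],[0,0,0]],[-1,[0,0,0],[0,0,0]]])

```text
t: 37.05
ee_pos: [0.5432, -0.0835, 0.0606]
orientation: [3.136, -0.14, 0.003]
wrist_force: [-0.6, -0.4, -0.1]
opening: 0.0005
```

```bash
python3 -c "
from h import *
tube('w42')"
```

```text
rect (array([-26.5,  -0.4]), array([ 28. , 113.1]), 90.0) slope deg 0.06 h@edge 28.3 xmin/max -83.0 30.1 n 19119
t 37.1 [543.4 -83.6  60.7] tcp edge [-96.6  -0.4  10.7] F [-0.1  0.8 -0.5] 0.0006
```

Emit:
servo_tool(moves=[[-1,[4,-0.4,0],[0,0,0]],[-1,[2.5,-0.2,0],[0,0,0]],[-1,[0,0,0],[0,0,0]],[-1,[-4,0.4,0],[0,0,0]],[-1,[0,0,0],[0,0,0]],[-1,[0,0,0],[0,0,0]]])

```text
t: 37.6
ee_pos: [0.5458, -0.0837, 0.0607]
orientation: [3.136, -0.14, 0.003]
wrist_force: [-0.5, -0.0, 0.2]
opening: 0.0002
```

```bash
python3 -c "
from h import *
tube('w43')"
```

```text
rect (array([-23.9,  -0.4]), array([ 28. , 113.4]), 90.0) slope deg 0.06 h@edge 28.3 xmin/max -80.6 32.8 n 19152
t 37.65 [545.9 -83.8  60.7] tcp edge [-94.1  -0.3  10.7] F [ 0.3  1.4 -0.5] 0.0004
```

Emit:
servo_tool(moves=[[-1,[4,-0.4,0],[0,0,0]],[-1,[2.5,-0.2,0],[0,0,0]],[-1,[0,0,0],[0,0,0]],[-1,[-4,0.4,0],[0,0,0]],[-1,[0,0,0],[0,0,0]],[-1,[0,0,0],[0,0,0]]])

```text
t: 38.15
ee_pos: [0.5482, -0.0839, 0.0606]
orientation: [3.136, -0.14, 0.003]
wrist_force: [-0.7, -0.2, 0.6]
opening: 0.0001
```

```bash
python3 -c "
from h import *
tube('w44')"
```

```text
rect (array([-21.4,  -0.5]), array([ 28.1, 113.3]), 90.0) slope deg 0.05 h@edge 28.3 xmin/max -78.1 35.3 n 19113
t 38.2 [548.4 -84.   60.7] tcp edge [-91.6  -0.3  10.7] F [-0.2 -0.2 -0.8] 0.0005
```

Emit:
servo_tool(moves=[[-1,[4,-0.4,0],[0,0,0]],[-1,[2.5,-0.2,0],[0,0,0]],[-1,[0,0,0],[0,0,0]],[-1,[-4,0.4,0],[0,0,0]],[-1,[0,0,0],[0,0,0]],[-1,[0,0,0],[0,0,0]]])

```text
t: 38.7
ee_pos: [0.5507, -0.0841, 0.0607]
orientation: [3.136, -0.14, 0.003]
wrist_force: [0.1, 0.5, 0.4]
opening: 0.0007
```

```bash
python3 -c "
from h import *
tube('w45')"
```

```text
rect (array([-18.9,  -0.6]), array([ 28.1, 113.1]), 90.0) slope deg 0.05 h@edge 28.3 xmin/max -75.5 37.7 n 19124
t 38.75 [550.9 -84.2  60.7] tcp edge [-89.   -0.3  10.7] F [ 0.6  1.1 -0.5] 0.0005
```

Emit:
servo_tool(moves=[[-1,[4,-0.4,0],[0,0,0]],[-1,[2.5,-0.2,0],[0,0,0]],[-1,[0,0,0],[0,0,0]],[-1,[-4,0.4,0],[0,0,0]],[-1,[0,0,0],[0,0,0]],[-1,[0,0,0],[0,0,0]]])

```text
t: 39.25
ee_pos: [0.5532, -0.0843, 0.0606]
orientation: [3.136, -0.14, 0.003]
wrist_force: [-0.3, 0.2, 0.4]
opening: 0.0004
```

```bash
python3 -c "
from h import *
tube('w46')"
```

```text
rect (array([-16.4,  -0.7]), array([ 28.1, 113.3]), 90.0) slope deg 0.04 h@edge 28.2 xmin/max -73.1 40.2 n 19137
t 39.3 [553.4 -84.4  60.7] tcp edge [-86.6  -0.3  10.7] F [ 0.2 -0.3 -0.4] 0.0005
```

Emit:
servo_tool(moves=[[-1,[4,-0.4,0],[0,0,0]],[-1,[2.5,-0.2,0],[0,0,0]],[-1,[0,0,0],[0,0,0]],[-1,[-4,0.4,0],[0,0,0]],[-1,[0,0,0],[0,0,0]],[-1,[0,0,0],[0,0,0]]])

```text
t: 39.8
ee_pos: [0.5558, -0.0845, 0.0607]
orientation: [3.136, -0.14, 0.003]
wrist_force: [0.4, -0.9, -0.5]
opening: -0.0001
```

```bash
python3 -c "
from h import *
tube('w47')"
```

```text
rect (array([-13.9,  -0.8]), array([ 28. , 113.2]), 90.0) slope deg 0.06 h@edge 28.3 xmin/max -70.5 42.7 n 19127
t 39.85 [555.9 -84.6  60.7] tcp edge [-84.   -0.3  10.7] F [ 0.2 -0.1  0.5] 0.0008
```

Emit:
servo_tool(moves=[[-1,[4,-0.4,0],[0,0,0]],[-1,[2.5,-0.2,0],[0,0,0]],[-1,[0,0,0],[0,0,0]],[-1,[-4,0.4,0],[0,0,0]],[-1,[0,0,0],[0,0,0]],[-1,[0,0,0],[0,0,0]]])

```text
t: 40.35
ee_pos: [0.5583, -0.0847, 0.0607]
orientation: [3.136, -0.14, 0.003]
wrist_force: [0.8, -0.9, -0.4]
opening: 0.0007
```

```bash
python3 -c "
from h import *
tube('w48')"
```

```text
rect (array([-11.4,  -0.8]), array([ 28. , 113.3]), 89.9) slope deg 0.04 h@edge 28.3 xmin/max -68.1 45.3 n 19101
t 40.4 [558.4 -84.8  60.7] tcp edge [-81.5  -0.2  10.7] F [0.6 0.1 0.4] 0.0004
```

Emit:
servo_tool(moves=[[-1,[4,-0.4,0],[0,0,0]],[-1,[2.5,-0.2,0],[0,0,0]],[-1,[0,0,0],[0,0,0]],[-1,[-4,0.4,0],[0,0,0]],[-1,[0,0,0],[0,0,0]],[-1,[0,0,0],[0,0,0]]])

```text
t: 40.9
ee_pos: [0.5607, -0.0849, 0.0606]
orientation: [3.136, -0.14, 0.003]
wrist_force: [0.2, -0.2, 0.4]
opening: 0.0006
```

```bash
python3 -c "
from h import *
tube('w49')"
```

```text
rect (array([-8.9, -0.9]), array([ 28. , 113.3]), 90.0) slope deg 0.03 h@edge 28.2 xmin/max -65.6 47.7 n 19124
t 40.95 [560.9 -85.   60.7] tcp edge [-79.   -0.2  10.7] F [ 0.8  0.6 -0. ] 0.0006
```

Emit:
servo_tool(moves=[[-1,[4,-0.4,0],[0,0,0]],[-1,[2.5,-0.2,0],[0,0,0]],[-1,[0,0,0],[0,0,0]],[-1,[-4,0.4,0],[0,0,0]],[-1,[0,0,0],[0,0,0]],[-1,[0,0,0],[0,0,0]]])

```text
t: 41.45
ee_pos: [0.5632, -0.0851, 0.0607]
orientation: [3.136, -0.14, 0.003]
wrist_force: [-0.0, 0.3, -0.0]
opening: 0.0003
```

```bash
python3 -c "
from h import *
tube('w50')"
```

```text
rect (array([-5.5, -1. ]), array([112.7,  28. ]), 0.0) slope deg -1.81 h@edge 28.2 xmin/max -61.8 50.8 n 19039
t 41.5 [563.4 -85.2  60.7] tcp edge [-76.5  -0.2  10.7] F [-0.5  0.8  0.6] 0.0008
```

Emit:
servo_tool(moves=[[-1,[4,-0.4,0],[0,0,0]],[-1,[2.5,-0.2,0],[0,0,0]],[-1,[0,0,0],[0,0,0]],[-1,[-4,0.4,0],[0,0,0]],[-1,[0,0,0],[0,0,0]],[-1,[0,0,0],[0,0,0]]])

```text
t: 42.0
ee_pos: [0.5657, -0.0853, 0.0607]
orientation: [3.136, -0.14, 0.003]
wrist_force: [-0.2, 0.3, 0.5]
opening: 0.0004
```

```bash
python3 -c "
from h import *
tube('w51')"
```

```text
rect (array([-1.3, -1.1]), array([ 28. , 112.1]), 90.0) slope deg -5.55 h@edge 28.3 xmin/max -57.3 54.8 n 18986
t 42.05 [565.9 -85.4  60.7] tcp edge [-74.   -0.1  10.7] F [ 0.6  1.  -0.1] 0.0002
```

Tipped (-5.5°). The tip began one push earlier, so the CoM is about 2.5 mm past the edge. Now fetching the grey clip at (440,38).

Emit:
servo_tool(moves=[[-1,[-5,0,30],[0,0,0]],[0,[0,0,30],[0,0,3]],[0,[-20,20,10],[0,0,4]],[0,[-25,26,5],[0,0,4]],[0,[-25,26,0],[0,0,3.1]],[0,[-25,26,0],[0,0,0]],[0,[-25.4,25,-15],[0,0,0]],[0,[0,0,-15],[0,0,0]],[0,[0,0,0],[0,0,0]],[0,[0,0,0],[0,0,0]]])

```text
t: 42.88
ee_pos: [0.4406, 0.0377, 0.1058]
orientation: [3.129, 0.248, 0.003]
wrist_force: [-0.6, -0.3, 0.3]
opening: 0.0463
```

```bash
python3 -c "
from h import *
clip('w52',(0.4405,0.038)); print(np.degrees(np.arctan2(pose()[1][1,0],pose()[1][0,0])))"
```

```text
[441.6  37.2 106.3] 42.9333
post (array([440.4,  37.9]), array([14.8, 13.9]), 8.9) 0.0539 507
plate (array([440.5,  38.1]), array([24.8, 42.1]), 8.3) 1361
tcp minus near
8.972626614896393
```

View pics/w52.png

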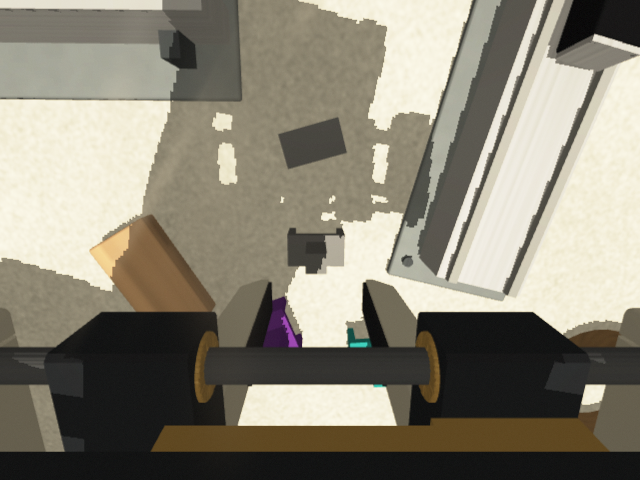

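The grey clip at (316,250) is the right one; the purple (283,325) and turquoise (365,345) are clear behind.

Emit:
servo_tool(moves=[[0,[-0.8,0.6,-25],[0,0,0]],[0,[0,0,-25],[0,0,0]],[0,[0,0,-15],[0,0,0]],[0,[0,0,-10],[0,0,0]],[0,[0,0,0],[0,0,0]],[-1,[0,0,0],[0,0,0]],[-1,[0,0,0],[0,0,0]],[-1,[0,0,0],[0,0,0]],[-1,[0,0,0],[0,0,0]],[-1,[0,0,0],[0,0,0]],[-1,[0,0,0],[0,0,0]],[-1,[0,0,25],[0,0,0]],[-1,[0,0,35],[0,0,0]],[-1,[0,0,35],[0,0,0]],[-1,[0,0,15],[0,0,0]],[-1,[0,0,0],[0,0,0]],[-1,[0,0,0],[0,0,0]]], force=20)

```text
t: 44.35
ee_pos: [0.4402, 0.0382, 0.1413]
orientation: [3.129, 0.247, 0.007]
wrist_force: [0.1, 0.7, -0.4]
opening: 0.0138
```

```bash
python3 -c "
from h import *
shot('wrist','w53');print(pose(),observe()['opening'],edgef(observe()['ee_pos']))"
```

```text
(array([439.2,  38.3, 140.2]), array([[ 0.988,  0.157,  0.002],
       [ 0.157, -0.988, -0.002],
       [ 0.002,  0.003, -1.   ]])) 0.01379977653417632 [-0.21118082  0.11180573  0.0901926 ]
```

View pics/w53.png

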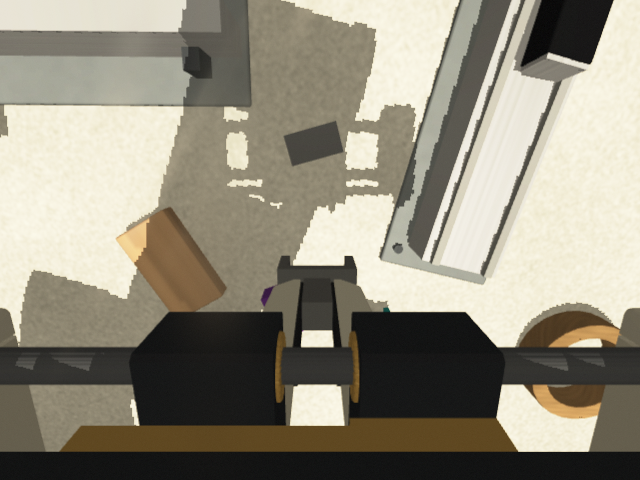

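Emit:
servo_tool(moves=[[-1,[12,-7.6,0],[0,0,-3]],[-1,[24,-15.5,0],[0,0,-4]],[-1,[24,-15.5,0],[0,0,-4]],[-1,[24,-15.5,0],[0,0,-3.1]],[-1,[24,-15.5,0],[0.2,2,0]],[-1,[24,-15.5,0],[0.2,2,0]],[-1,[24,-15.5,0],[0.1,1.5,0]],[-1,[24,-15.5,0],[0,0,0]],[-1,[25.4,-15.5,-5],[0,0,0]],[-1,[0,0,-5],[0,0,0]],[-1,[0,0,0],[0,0,0]],[-1,[0,0,0],[0,0,0]]])

```text
t: 45.4
ee_pos: [0.6432, -0.0926, 0.1279]
orientation: [-3.131, 0.139, 0.157]
wrist_force: [0.0, -0.0, -0.2]
opening: 0.0141
```

```bash
sed -i 's/>0.029)&(E\[...,2\]<0.07)/>0.031)\&(E[...,2]<0.09)/' chk.py; python3 chk.py w54; python3 -c "
from h import *
print((R.from_euler('z',-EYAW).as_matrix()@R.from_rotvec(observe()['orientation']).as_matrix()).round(3))"
```

```text
[643.4 -92.5 129. ] 45.45 0.014159099938379483 [ 3.9 -0.3 79. ] [-0.6 -0.1 -0.1]
tube (array([58.3, -0.9]), array([66.6, 28.1]), 0.1) -5.89581615968426
clip (array([11.3, -0.8]), array([ 9.2, 42.6]), 0.2) 0.04604423880797319 2255
[[ 0.995  0.001 -0.098]
 [ 0.    -1.    -0.002]
 [-0.098  0.002 -0.995]]
```

View pics/w54.png

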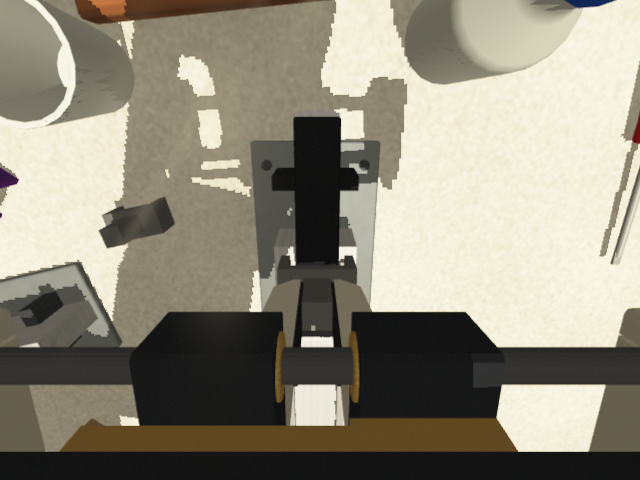

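Emit:
servo_tool(moves=[[-1,[0.6,0,-5],[0,0,0]],[-1,[0,0,-5],[0,0,0]],[-1,[0,0,-8],[0,0,0]],[-1,[0,0,-8],[0,0,0]],[-1,[0,0,-6],[0,0,0]],[-1,[0,0,-3],[0,0,0]],[-1,[0,0,0],[0,0,0]],[-1,[0,0,0],[0,0,0]]])

```text
t: 46.12
ee_pos: [0.6456, -0.0933, 0.0954]
orientation: [-3.133, 0.139, 0.149]
wrist_force: [-0.9, -0.0, -0.0]
opening: 0.0137
```

```bash
python3 chk.py w55
```

```text
[645.8 -93.5  95.8] 46.1667 0.013455941598099253 [ 6.4 -1.1 45.8] [-0.4  0.  -0.2]
tube (array([58.4, -0.9]), array([28.1, 66.8]), 90.0) -5.929472464173538
clip (array([13.2, -1.1]), array([44.8, 14.5]), 89.9) 0.03101045583711902 4992
```

Emit:
servo_tool(moves=[[-1,[-0.6,0,-2.5],[0,0,0]],[-1,[0,0,-2],[0,0,0]],[-1,[0,0,-0.7],[0,0,0]],[-1,[0,0,0],[0,0,0]],[-1,[0,0,0],[0,0,0]]])

```text
t: 46.58
ee_pos: [0.6452, -0.0934, 0.0907]
orientation: [-3.134, 0.139, 0.148]
wrist_force: [-0.7, 0.6, 0.5]
opening: 0.0139
```

```bash
python3 chk.py w56
```

```text
[645.2 -93.4  90.8] 46.6333 0.013708939083877873 [ 5.7 -1.1 40.8] [-0.3  1.1  2.5]
tube (array([58.5, -0.9]), array([28.1, 66.9]), 90.0) -5.875071111131113
clip (array([13.2, -1.3]), array([14.3, 44.8]), 0.7) 0.03101527426303484 4992
```

Emit:
servo_tool(moves=[[-0.5,[0,0,0],[0,0,0]],[-0.5,[0,0,0],[0,0,0]],[-0.3,[0,0,0],[0,0,0]],[-0.3,[0,0,0],[0,0,0]],[-0.3,[1.2,0,12],[0,0,0]],[-0.3,[2,0,20],[0,0,0]],[-0.3,[3,0,30],[0,0,0]],[-0.3,[-20,0,10],[0,0,0]],[0.2,[-15,2,0],[0,0,0]],[0.2,[0,0,0],[0,0,0]],[0.2,[0,0,0],[0,0,0]]])

```text
t: 47.55
ee_pos: [0.6164, -0.0914, 0.1636]
orientation: [-3.134, 0.14, 0.146]
wrist_force: [0.5, -0.3, 0.2]
opening: 0.048
```

```bash
python3 chk2.py w57
```

```text
[616.7 -91.5 163. ] 47.6 0.05202054578654746 [-22.8  -1.7 113. ] [ 0.4  0.4 -0.5]
tube (array([16.9, -0.9]), array([ 28. , 150.1]), 90.0) -5.638823817201861 0.02829898878557016
post top (array([ 8.1, -1.1]), array([14.5, 13.5]), 0.2) 0.06361881077664695 521
plate (array([ 5.4, -1.3]), array([42. , 24.1]), 89.7) 0.03374888646191032 1509
```

View pics/w57.png

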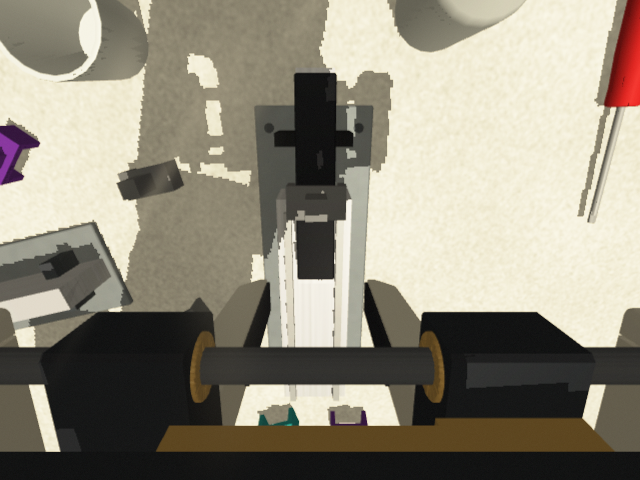

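Emit:
servo_tool(moves=[[0.2,[1,0.7,-25],[0,0,0]],[0.2,[0,0,-30],[0,0,0]],[0.2,[0,0,-22],[0,0,0]],[0.2,[0,0,-14],[0,0,0]],[0.2,[0,0,-5],[0,0,0]],[0.2,[0,0,0],[0,0,0]],[0.2,[0,0,0],[0,0,0]]])

```text
t: 48.18
ee_pos: [0.618, -0.0908, 0.0666]
orientation: [-3.134, 0.139, 0.148]
wrist_force: [-0.0, 0.2, 0.2]
opening: 0.056
```

```bash
python3 chk2.py w58
```

```text
[618.4 -91.   67.3] 48.2333 0.05582085253958177 [-21.2  -1.1  17.3] [ 0.5 -0.5  1. ]
tube (array([25.4, -0.9]), array([ 28.2, 133.4]), 89.9) -5.688280526199375 0.02834696212143768
post top (array([ 8.6, -1.4]), array([14. , 14.5]), 88.8) 0.06351193274312608 1526
plate (array([-4.8, -0.1]), array([60. , 45.3]), 89.7) 0.03374767782353953 3857
```

View pics/w58.png

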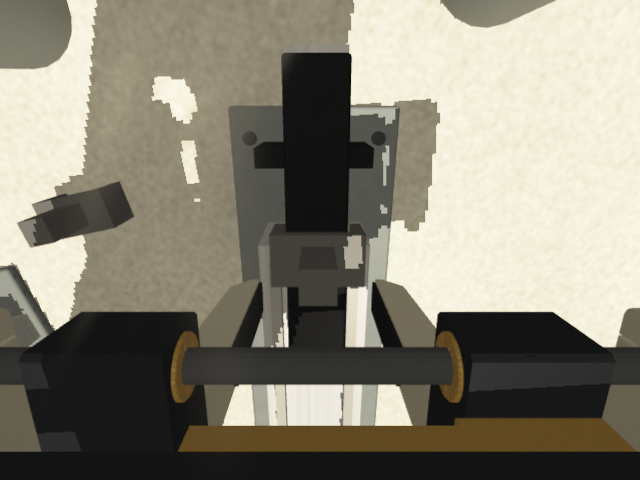

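Emit:
servo_tool(moves=[[0.2,[0,0,-4],[0,0,0]],[0.2,[0,0,-2],[0,0,0]],[0.2,[0,0,0],[0,0,0]],[-1,[0,0,0],[0,0,0]],[-1,[0,0,0],[0,0,0]],[-1,[0,0,0],[0,0,0]],[-1,[0,0,0],[0,0,0]],[-1,[0,0,0],[0,0,0]],[-1,[0,0,0],[0,0,0]],[-1,[0,0,0],[0,0,0]],[-1,[0,0,5],[0,0,0]],[-1,[0,0,10],[0,0,0]],[-1,[0,0,15],[0,-1.5,0]],[-1,[0,0,20],[-0.2,-2,0]],[-1,[0,0,20],[-0.3,-2.1,0]],[-1,[0,0,0],[0,0,0]],[-1,[0,0,0],[0,0,0]],[-1,[0,0,0],[0,0,0]]], force=60)

```text
t: 49.73
ee_pos: [0.6168, -0.0906, 0.1299]
orientation: [3.136, -0.14, 0.003]
wrist_force: [-0.8, 0.2, -3.4]
opening: 0.0277
```

```bash
python3 held.py w59
```

```text
[616.6 -90.4 129.1] 49.7833 0.02710049221731541 [ 1.1 -1.  -3.6]
tube tool frame (array([76.8, -0.4]), array([73.5, 28.1]), 0.0) slope -0.47 top z at 0 20.8 xmax 0.11352104203233189
post top (array([24.4, -0.9]), array([15.5, 13.9]), 0.3) 1662
plate (array([24.2, -0.9]), array([24.4, 42.3]), 0.0) 3872
yaw tool -5.09 pitch 0.04
```

View pics/w59.png

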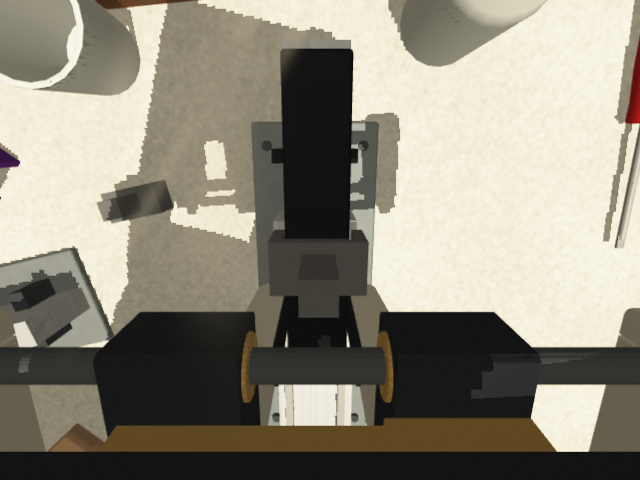

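Emit:
servo_tool(moves=[[-1,[0,10,3],[0,0,0]],[-1,[-5,20,4],[0,0,1.3]],[-1,[-8,30,4],[0,0,1.5]],[-1,[-9,36,0],[0,0,1.6]],[-1,[-9,36,0],[0,0,1.6]],[-1,[-9,36,0],[0,0,1.6]],[-1,[-9,36,0],[0,0,1.6]],[-1,[-9,36,0],[0,0,1.6]],[-1,[-8,30,0],[0,0,1.4]],[-1,[-6,20,0],[0,0,1.4]],[-1,[-4,13,0],[0,0,0]],[-1,[0,0,0],[0,0,0]],[-1,[0,0,0],[0,0,0]],[-1,[0,0,0],[0,0,0]]])

```text
t: 50.95
ee_pos: [0.5415, 0.2115, 0.141]
orientation: [3.13, 0.232, 0.005]
wrist_force: [-0.2, -0.1, -2.7]
opening: 0.027
```

```bash
python3 held.py w60;python3 railchk.py w60
```

```text
[541.7 211.2 141.1] 51.0 0.027042553439084883 [ 0.7 -0.1 -2.3]
tube tool frame (array([76.6,  0.1]), array([73.1, 28.2]), 0.0) slope -0.54 top z at 0 19.9 xmax 0.11310173887162892
post top (array([23.8, -0.1]), array([15. , 14.1]), 0.2) 1656
plate (array([24. ,  0.1]), array([42.4, 24. ]), 90.0) 3823
yaw tool 8.43 pitch 0.18
 rail (array([557.6, 275.2]), array([24.7, 77.6]), 6.7) line 592.2 0.0703
 rail (array([539.9, 385.5]), array([20.3, 61.9]), 8.5) line 591.0 0.0704
 rail (array([574.5, 155.2]), array([20.2, 75.6]), 8.5) line 591.1 0.0703
tcp line 567.0
```

View pics/w60.png

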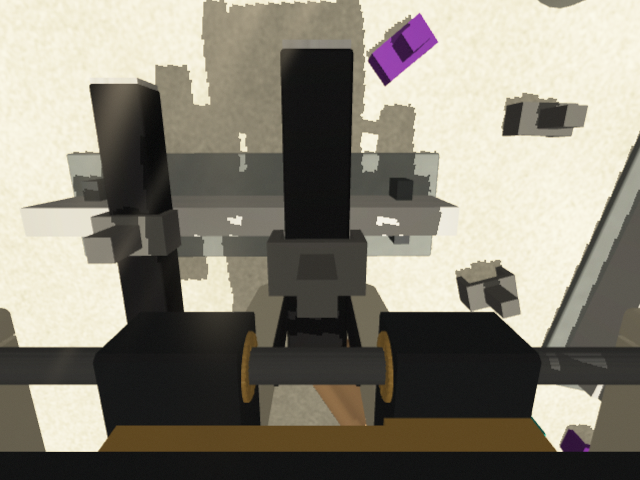

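Emit:
servo_tool(moves=[[-1,[-0.6,0,-10],[0,-0.3,0]],[-1,[0,0,-15],[0,0,0]],[-1,[0,0,-15],[0,0,0]],[-1,[0,0,-10],[0,0,0]],[-1,[0,0,-7],[0,0,0]],[-1,[0,0,-3],[0,0,0]],[-1,[0,0,0],[0,0,0]],[-1,[0,0,0],[0,0,0]],[-1,[0,0,0],[0,0,0]]])

```text
t: 51.75
ee_pos: [0.5414, 0.2124, 0.0823]
orientation: [3.13, 0.233, 0.016]
wrist_force: [0.2, 0.6, -2.2]
opening: 0.0276
```

```bash
python3 held.py w61; python3 railchk.py w61
```

```text
[541.3 212.4  82.3] 51.8 0.027621259349034474 [-0.3  0.8 -3.7]
tube tool frame (array([76.7, -0.4]), array([28.1, 73.3]), 90.0) slope -0.52 top z at 0 20.0 xmax 0.11333015894246258
post top (array([24. , -0.5]), array([14.8, 14.1]), 0.1) 1654
plate (array([24.1, -0.3]), array([24. , 42.2]), 0.1) 3855
yaw tool 8.51 pitch 0.59
 rail (array([594.8, 278.3]), array([97. , 81.3]), 8.9) line 629.4 0.0704
 rail (array([542.1, 371.8]), array([20.4, 23.7]), 8.6) line 591.1 0.0703
 rail (array([573.9, 158.3]), array([20.9, 82. ]), 8.4) line 591.0 0.0703
tcp line 566.7
```

Emit:
servo_tool(moves=[[-1,[0,0,-2],[0,0,0]],[-1,[0,0,-1.5],[0,0,0]],[-1,[0,0,-0.5],[0,0,0]],[-1,[0,0,0],[0,0,0]],[-1,[0,0,0],[0,0,0]],[-1,[0,0,0],[0,0,0]]])

```text
t: 52.3
ee_pos: [0.541, 0.2125, 0.0783]
orientation: [3.13, 0.233, 0.016]
wrist_force: [-2.8, -0.9, 5.8]
opening: 0.0276
```

```bash
python3 held.py w62; python3 railchk.py w62|tail -1
```

```text
[541.  212.5  78.3] 52.35 0.02753146650450288 [-3.3 -0.8  5.6]
tube tool frame (array([76.6, -0.3]), array([28.1, 73.3]), 89.9) slope -0.39 top z at 0 20.1 xmax 0.11325201442374408
post top (array([23.7, -0.4]), array([15.1, 14.1]), 0.2) 1671
plate (array([23.9, -0.3]), array([24. , 42.3]), 0.2) 3839
yaw tool 8.52 pitch 0.57
tcp line 566.5
```

Emit:
servo_tool(moves=[[-1,[0,0,0.6],[0,0,0]],[-1,[0,0,0],[0,0,0]],[-1,[0,0,0],[0,0,0]],[-0.3,[0,0,0],[0,0,0]],[-0.3,[0,0,0],[0,0,0]],[-0.1,[0,0,0],[0,0,0]],[-0.1,[0,0,0],[0,0,0]],[-0.1,[0,0,0],[0,0,0]],[-0.1,[0,0,10],[0,0,0]],[-0.1,[0,0,20],[0,0,0]],[-0.1,[0,0,30],[0,0,0]],[-0.1,[-10,10,30],[0,0,0]],[-0.1,[-20,20,10],[0,0,0]],[-0.1,[0,0,0],[0,0,0]],[-0.1,[0,0,0],[0,0,0]]])

```text
t: 53.6
ee_pos: [0.5106, 0.2432, 0.1798]
orientation: [3.13, 0.236, 0.018]
wrist_force: [0.2, 0.4, 0.2]
opening: 0.0418
```

```bash
python3 onrail.py w63 0.059 -0.053
```

```text
[510.7 242.4 178.6] 53.65 0.04198579437256866
 rail L (array([  0. , 118.1]), array([19.5, 66. ]), 0.0)
 rail L (array([0.2, 5.6]), array([19.4, 71.3]), 0.1)
 rail L (array([-1.000e-01, -1.132e+02]), array([72.9, 20.3]), 90.0)
tube (array([-1.1, 59.6]), array([175.3,  28.4]), 0.0) slope 0.02 top 0.0283
plate (array([-1.7, 60.2]), array([42.7, 23.5]), 89.9) 0.0343
post (array([-1.5, 59.8]), array([14.7, 14. ]), 88.6) 0.0638
tube (array([ 13.3, -50.8]), array([150.3,  28.3]), 0.1) slope -0.02 top 0.0282
plate (array([ -1.2, -50.8]), array([24.1, 42.1]), 0.1) 0.0343
post (array([ -1.2, -50.8]), array([14.2, 14.2]), 0.3) 0.064
```

View pics/w63.png

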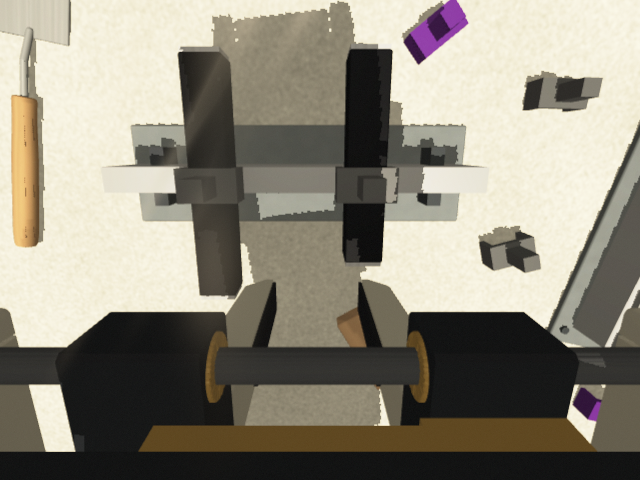

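Emit:
servo_tool(moves=[[-0.1,[-20,-10,20],[0,0,0]],[-0.1,[-20,-20,20],[0,0,0]],[-0.1,[0,0,0],[0,0,0]],[-0.1,[0,0,0],[0,0,0]],[-0.1,[0,0,0],[0,0,0]],[-0.1,[0,0,0],[0,0,0]],[-0.1,[0,0,0],[0,0,0]],[-0.1,[0,0,0],[0,0,0]],[-0.1,[0,0,0],[0,0,0]],[-0.1,[0,0,0],[0,0,0]],[-0.1,[0,0,0],[0,0,0]],[-0.1,[0,0,0],[0,0,0]]])

```text
t: 54.65
ee_pos: [0.4707, 0.2124, 0.218]
orientation: [3.13, 0.233, 0.014]
wrist_force: [0.1, -1.0, -0.2]
opening: 0.0418
```

```bash
python3 onrail.py w64 0.059 -0.053; python3 -c "
from h import *
shot('scene','s64'); T=T_wc('scene')
for n in ['tube_long_c','tube_mid_c','tube_short_c']: print(n,[(round(r['score'],2),np.round(T[:3,:3]@r['location']+T[:3,3],3)) for r in search_frame(n,'scene')])"
```

```text
[470.7 212.4 218. ] 54.7 0.04172410015399942
 rail L (array([-1.000e-01, -1.126e+02]), array([20.2, 74.1]), 0.1)
 rail L (array([ -0.5, 123.3]), array([55.7, 19.5]), 90.0)
 rail L (array([-0.4,  7. ]), array([19.5, 70. ]), 0.0)
tube (array([-3.4, 59.6]), array([170.9,  29. ]), 0.1) slope 0.06 top 0.0283
plate (array([-1.7, 60. ]), array([24. , 42.7]), 0.2) 0.0344
post (array([-1.7, 59.7]), array([14.9, 13.8]), 89.5) 0.0639
tube (array([ 10.3, -50.9]), array([144.,  28.]), 0.0) slope 0.04 top 0.0283
plate (array([ -1. , -50.9]), array([23.9, 42.1]), 0.0) 0.0344
post (array([ -1.2, -50.8]), array([13.7, 13.7]), 0.2) 0.0643
tube_long_c [(0.39, array([ 0.729, -0.343,  0.024]))]
tube_mid_c [(0.84, array([0.58 , 0.323, 0.101]))]
tube_short_c [(0.74, array([0.606, 0.226, 0.102]))]
```

View pics/s64.png

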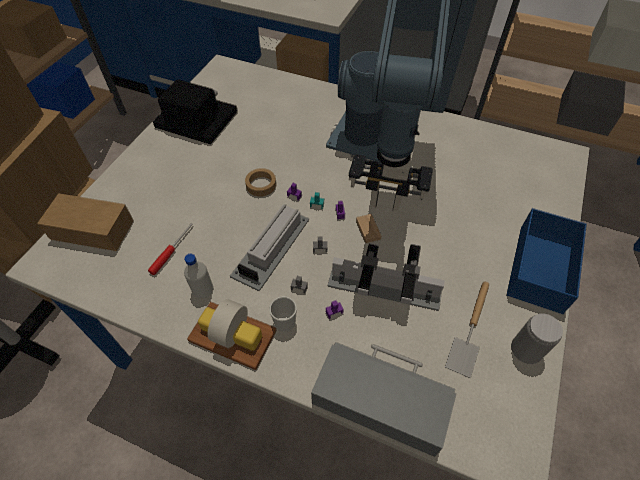

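Both tubes stand level on the rail, at about (368,263) and (412,265). There is no long tube in view: the 0.39 hit at (0.73,-0.34) is the screwdriver. The other objects look untouched. Handing in.

```bash
python3 -c "
from bench import *
print(finish_job())"
```

```text
the job is handed in; nothing more can be done
None
```

I handed the job in with both tubes that were present, the 175 mm and the 150 mm, balanced on the rail with their clips on. The 200 mm tube was absent. I laid each tube level in the channel, pushed it out in 2.5–3 mm steps until it tipped by itself, clipped it at the edge and set it on the rail.

- **Final checks:** I measured at about 0.1 s and again at about 1.2 s after releasing the second tube. Both tubes were level within 0.1° and square to the rail within about 0.1°. The clips were upright, about 1.7 mm (mid) and 1.1 mm (short) off the rail's middle line. The other objects looked undisturbed and the gripper was clear.
- **Extra push on the short tube:** it was already starting to tip when I gave it one more push. It went about 2.5 mm past its tipping point, and the clip sits about 2 mm past the edge, where I estimated the balance point to be.
- **Slip in the grip:** the short tube slipped about 2.5 mm and 1° in the grip on its way to the bed. I levelled it before letting go.
- **Small disagreement:** two readings of how far the clip sits from the tube's centre differed by about 1.6–2 mm for both tubes. Both tubes still balance.
- **False detection:** the network reported a weak long-tube hit (score 0.39) in the last picture, which I took to be the screwdriver.

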